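# Tip a batch of washed caps into the drying cabinet

## Robot

A 7-joint arm with a two-finger parallel gripper is mounted at the origin on the work surface. World frame = base frame: x ahead of the robot, y to its left, z up, the work surface at z = 0. Lengths are in mm, angles in rad, forces in N, time in s.
With the tool pointing down it reaches from about 350 to 900 mm from the base axis. Payload 8.1 kg.
Tool frame: the origin (TCP) lies midway between the tips of the shut fingers; the grasp point (between the pads) lies 19 mm behind it (bot.grasp_offset is the distance from the TCP to the grasp point, in mm); z points along the fingers, y is the line along which they close (so a half turn about z gives the same grasp; the last joint's range is limited). The gripper opens to 85 mm and grips with 20 to 120 N. Pads are 22 mm wide; open, the fingers measure 114 mm over their backs; the gripper's body (76 mm by 85 mm) begins 54 mm behind the grasp point. The pads swing forward as they close: fully open they stand 13 mm farther back than shut.
Start: joints at [1.135, 0.434, 0.025, 1.573, -0.012, 1.134, -0.075], TCP at [204.159, -590.729, 231.323] pointing down, gripper open.
Joint ranges: [-2.62, 2.62], [-0.44, 2.09], [-1.27, 1.32], [0.08, 2.57], [-1.32, 4.46], [0.12, 2], [-2.74, 2.74]. Speed limits (rad/s): [2.22, 2.22, 3.01, 3.01, 3.14, 3.14, 3.14].

## Interface

Orientations are given as a unit quaternion [x, y, z, w].
In Python, from bench import bot gives the robot as it stands.
- The arm moves only by the shell command python3 -m jog 'ROWS' [FORCE]. ROWS is JSON, a list that holds one entry, the list of rows, each a list of 7 numbers: the shift along the tool's x, y, z in mm, then the turn, a rotation vector about the tool's x, y, z in rad, then the opening, from 0 (shut) to 1 (fully open). A call has 1 to 8 rows; each row is the pose to reach, as a shift and turn from the pose commanded when the call began, along the tool's axes at that moment; what a row does not reach only later rows make up. A row lasts 1/12 s, in which the tool goes at most 41.7 mm and 7.16 degrees, less where a joint would pass 70% of its speed; a pose out of reach is approached as far as the arm can. A call with a gripper value outside its range is refused whole. The fingers move at their own pace and stop on an object; FORCE is the grip in N (left out, the last holds). Time passes only in rows, so rows that repeat a pose let the fingers close. It gives the time, the measured TCP pose, the force, the opening and the grip force at its end, in the units of the state.
- bot.observe(): the state, without advancing time (a new reading comes with each control period).
- bot.grab_frame(name): name is "scene" or "top" or "wrist"; returns the picture (420x560x3 uint8, red, green, blue); there is no depth.
- bot.camera_model(name): a dict with "camera_matrix" (3x3 intrinsics, pixels), "rvec" (rotation vector, rad) and "tvec" (3), from world to camera coordinates, as OpenCV has them. Camera axes: x right, y down, z forward; pixel columns grow to the right and rows downward; lengths in mm; the calibration is good to about 2 mm. A picture is of the moment at which its call begins: read the wrist's pose just before it. camera_model takes no time and is no camera call; for the wrist camera it gives the pose at the moment of the call.
- bot.hand_in(): hands the job in; it is judged then, once.
The state is a dict: "time": time; "joint_pos": joint angles; "joint_velocities": joint speeds; "tau": joint torques, N m; "position": TCP position; "tool_rot": TCP orientation; "ft_force": force on the tool from outside, world axes, zero at the start; "torque": the same for the moment, N m; "finger_gap": finger opening in mm; "grip_force": force on a finger pad.
Only numpy, scipy, OpenCV 4.12 (cv2) and the standard library are available. Lean on these libraries where they do the work, as an engineer would, in place of code of your own. Each camera call takes 0.05 s, during which the arm holds its last target. There are 200 camera calls.

## Task

Load the drying cabinet: raise its sash, draw the basket out by its blue post, gather all the loose washed red caps onto the white tray so that the whole batch lies on it, and tip them off the tray's open edge into the basket. Then stand the tray level on its green mat again, push the basket fully home and close the sash fully, with every cap inside. The basket may pass only under the raised sash, and everything else on the bench stays where it is.

Things in the scene. Friction and masses are not known exactly. Their poses are not given: they have to be found in the camera images.
- cap1: washed red plastic screw cap, a disc 30 mm in diameter and 20 mm tall, 20 g, standing flat on the bench at the start; origin at the centre of its underside. Three to five of the six caps are present
- cap2: washed red plastic screw cap, a disc 30 mm in diameter and 20 mm tall, 20 g, standing flat on the bench at the start; origin at the centre of its underside. Three to five of the six caps are present
- cap3: washed red plastic screw cap, a disc 30 mm in diameter and 20 mm tall, 20 g, standing flat on the bench at the start; origin at the centre of its underside. Three to five of the six caps are present
- cap4: washed red plastic screw cap, a disc 30 mm in diameter and 20 mm tall, 20 g, standing flat on the bench at the start; origin at the centre of its underside. Three to five of the six caps are present
- cap5: washed red plastic screw cap, a disc 30 mm in diameter and 20 mm tall, 20 g, standing flat on the bench at the start; origin at the centre of its underside. Three to five of the six caps are present
- cap6: washed red plastic screw cap, a disc 30 mm in diameter and 20 mm tall, 20 g, standing flat on the bench at the start; origin at the centre of its underside. Three to five of the six caps are present
- tray: loose white plastic tray, 250 g, 112 mm (its x) by 148 mm (its y), floor 4 mm thick, side and rear rims 12 mm high, its +y edge open without a rim: the lip over which caps slide off. A black upright fin stands on the rear rim for gripping. Origin at the centre of its underside; z up when level; the lip is 74 mm out along +y. Inner floor runs from y = -62 to +74 mm and x = -52 to +52 mm
- tray_fin (a point): grip point on the tray's black fin, 68 mm behind the tray's origin (-y) and 50 mm above its underside. The fin is 60 mm long (tray x), 12 mm thick (tray y), its top 66 mm above the tray's underside
- tray_mat: thin green mat fixed to the bench, 170 mm (x) by 200 mm (y), 3 mm thick: the tray's place, on which it stands at the start; origin at the centre of its underside, on the bench
- cabinet: fixed bench-top drying cabinet, clear walls and roof; origin on the bench under the middle of the sash, x pointing into the cabinet, away from the opening. 226 mm wide, walls and roof from x = 14 to 204 mm, roof top 156 mm above the bench; two aluminium sash guides at y = -115 and +115 mm, 26 by 20 mm and 210 mm high; a fan box 75 mm wide on its +y side, from x = 45 to 195 mm
- sash (a joint): height of the cabinet's vertical sash above fully closed, m: 0 shut, 0.12 fully raised. It is balanced and stays where it is left; takes about 15 N to raise and 4 N to lower. Its lower edge is 35 mm above the bench when shut, and the basket, 72 mm tall, needs it raised at least 40 mm to pass beneath (better fully)
- sash_bar (a point): centre of the sash's orange grip bar, which runs along the cabinet's y, 124 mm long (100 mm free between its two posts) and 12 mm square in section, 26 mm clear above the pane's top edge (centre 32 mm above it); the bar's centre is 192 mm above the bench when the sash is shut and rises with it
- basket (a joint): how far the basket is drawn out of the cabinet along the cabinet's -x, m: 0 fully home, 0.16 fully out; stays where it is left
- basket_floor (a point): centre of the inner floor of the open steel basket, 17 mm above the bench; axes as the cabinet's; inside 135 mm (x) by 170 mm (y), walls 5 mm thick with their rim 55 mm above this point
- pull_post (a point): grip point on the blue pull post that stands out in front of the sash and moves with the basket: 60 mm above the bench; the post is 12 mm thick (cabinet x), 44 mm wide (cabinet y), top 75 mm above the bench; it is carried on a tongue that runs under the sash, 80 mm in front of the sash when the basket is home
- jar: glass jar with white lid, 50 mm wide, 60 mm tall; a bystander, to be left where it is; origin at its underside
- beaker: glass beaker, 60 mm wide, 60 mm tall; a bystander, to be left where it is; origin at its underside
- dish: small white bowl, 84 mm wide, 18 mm tall; a bystander, to be left where it is; origin at its underside
- timer: yellow timer, 55 by 70 by 24 mm; a bystander, to be left where it is; origin at its underside
- spatula: spatula lying on the bench; a bystander, to be left where it is; origin at its underside
There are look-alikes about, which are no part of the job. Of the things like the tray, leave any that is orange; of the rest the smaller one is meant.

How it is judged (in metres and radians):
On the way, in this order (a step that is already met when the one before it is completed fails the run):
1. all the caps that are present lie on the tray together (x of cap1 in the frame of tray between -0.056 and 0.056 m and y of cap1 in the frame of tray between -0.078 and 0.078 m and z of cap1 in the frame of tray between -0.004 and 0.032 m and x of cap2 in the frame of tray between -0.056 and 0.056 m and y of cap2 in the frame of tray between -0.078 and 0.078 m and z of cap2 in the frame of tray between -0.004 and 0.032 m and x of cap3 in the frame of tray between -0.056 and 0.056 m and y of cap3 in the frame of tray between -0.078 and 0.078 m and z of cap3 in the frame of tray between -0.004 and 0.032 m and x of cap4 in the frame of tray between -0.056 and 0.056 m and y of cap4 in the frame of tray between -0.078 and 0.078 m and z of cap4 in the frame of tray between -0.004 and 0.032 m and x of cap5 in the frame of tray between -0.056 and 0.056 m and y of cap5 in the frame of tray between -0.078 and 0.078 m and z of cap5 in the frame of tray between -0.004 and 0.032 m and x of cap6 in the frame of tray between -0.056 and 0.056 m and y of cap6 in the frame of tray between -0.078 and 0.078 m and z of cap6 in the frame of tray between -0.004 and 0.032 m and angle between tray's own z axis and vertical below 0.25 rad), for 0.2 s.
2. the tray is tipped (over 20 degrees) at the drawn-out basket (at least 110 mm out) with the sash raised (at least 80 mm), and caps have gone into the basket (angle between tray's own z axis and vertical above 0.35 rad and horizontal distance between tray and basket_floor below 0.25 m and value of joint sash above 0.08 m and value of joint basket above 0.11 m and ((x of cap1 in the frame of basket_floor between -0.07 and 0.07 m and y of cap1 in the frame of basket_floor between -0.087 and 0.087 m and z of cap1 in the frame of basket_floor between -0.008 and 0.05 m) or (x of cap2 in the frame of basket_floor between -0.07 and 0.07 m and y of cap2 in the frame of basket_floor between -0.087 and 0.087 m and z of cap2 in the frame of basket_floor between -0.008 and 0.05 m) or (x of cap3 in the frame of basket_floor between -0.07 and 0.07 m and y of cap3 in the frame of basket_floor between -0.087 and 0.087 m and z of cap3 in the frame of basket_floor between -0.008 and 0.05 m) or (x of cap4 in the frame of basket_floor between -0.07 and 0.07 m and y of cap4 in the frame of basket_floor between -0.087 and 0.087 m and z of cap4 in the frame of basket_floor between -0.008 and 0.05 m) or (x of cap5 in the frame of basket_floor between -0.07 and 0.07 m and y of cap5 in the frame of basket_floor between -0.087 and 0.087 m and z of cap5 in the frame of basket_floor between -0.008 and 0.05 m) or (x of cap6 in the frame of basket_floor between -0.07 and 0.07 m and y of cap6 in the frame of basket_floor between -0.087 and 0.087 m and z of cap6 in the frame of basket_floor between -0.008 and 0.05 m))), for 0.1 s.
At the end, for the whole second after the job is handed in: every present cap lies in the basket, the basket is home (within 10 mm), the sash is shut (within 8 mm), the tray stands level on its mat (centre within 50 mm of the mat's centre), and all is at rest (x of cap1 in the frame of basket_floor between -0.07 and 0.07 m and y of cap1 in the frame of basket_floor between -0.087 and 0.087 m and z of cap1 in the frame of basket_floor between -0.008 and 0.05 m and x of cap2 in the frame of basket_floor between -0.07 and 0.07 m and y of cap2 in the frame of basket_floor between -0.087 and 0.087 m and z of cap2 in the frame of basket_floor between -0.008 and 0.05 m and x of cap3 in the frame of basket_floor between -0.07 and 0.07 m and y of cap3 in the frame of basket_floor between -0.087 and 0.087 m and z of cap3 in the frame of basket_floor between -0.008 and 0.05 m and x of cap4 in the frame of basket_floor between -0.07 and 0.07 m and y of cap4 in the frame of basket_floor between -0.087 and 0.087 m and z of cap4 in the frame of basket_floor between -0.008 and 0.05 m and x of cap5 in the frame of basket_floor between -0.07 and 0.07 m and y of cap5 in the frame of basket_floor between -0.087 and 0.087 m and z of cap5 in the frame of basket_floor between -0.008 and 0.05 m and x of cap6 in the frame of basket_floor between -0.07 and 0.07 m and y of cap6 in the frame of basket_floor between -0.087 and 0.087 m and z of cap6 in the frame of basket_floor between -0.008 and 0.05 m and value of joint sash below 0.008 m and value of joint basket below 0.01 m and horizontal distance between tray and tray_mat below 0.05 m and angle between tray's own z axis and vertical below 0.08 rad and height (world z) of tray below 0.012 m and linear speed of tray below 0.02 m/s and linear speed of each of cap1, cap2, cap3, cap4, cap5, cap6 below 0.03 m/s); the robot touches nothing.
It fails at once if the basket is moved out or in (20 mm or more out) while the sash is less than 35 mm up and would be struck (value of joint basket above 0.02 m and value of joint sash below 0.035 m).
It fails at once if a bystander is moved more than 40 mm (distance of any of jar, beaker, dish, timer, spatula from where it was at the start of the episode above 0.04 m).
Of cap1, cap2, cap3, cap4, cap5, cap6 only 3 to 5 are there at a start; the rules pass over those that are not, and their reading is None.
At some moment in a run one of cap1, cap2, cap3, cap4, cap5, cap6 may be knocked a few centimetres aside while the robot is not near it.
It also fails if it takes over 210 s, if anything falls off the work surface, if the arm or the gripper's body presses on something with over 40 N, if the wrist force passes 120 N, or if a joint passes its speed limit or range.

## Working session

There is one attempt and no reset: what is moved stays moved. The work goes in short steps, Python scripts to look and compute and a shell command to move; the robot and the scene stay as the last step left them, time stands still between calls to the robot, and variables do not carry over. Pictures are saved under pics/ and viewed, at most 17 in all, crops included, and the job is handed in when it is done.

```bash
ls; mkdir -p pics
python3 - <<'E'
from bench import bot
import cv2,numpy as np
print(bot.observe())
for n in("scene","top","wrist"):
    m=bot.camera_model(n); f=bot.grab_frame(n); cv2.imwrite(f"pics/{n}0.png",f[:,:,::-1]); print(n,m)
E
```

```text
pics
{'time': 0.0, 'joint_pos': array([ 1.13542525,  0.43522189,  0.02497363,  1.5740987 , -0.0115964 ,
        1.13401145, -0.07512163]), 'joint_velocities': array([ 6.45957407e-04,  2.56988603e-04,  8.22089478e-04, -1.40886023e-03,
       -4.38164166e-05, -1.10652946e-04,  9.12579535e-04]), 'tau': array([-4.55423178e-04, -6.70470142e+01,  1.02496952e+00, -3.16215134e+01,
        1.55209954e-02,  1.25459078e-02,  3.06001198e-05]), 'position': array([ 203.94193364, -590.24899262,  230.52604678]), 'tool_rot': array([ 9.86197012e-01,  1.65574205e-01, -2.04421057e-04, -7.70564065e-04]), 'ft_force': array([ 0.57068177, -0.49929688, -0.4448031 ]), 'torque': array([-0.03314458, -0.02674047,  0.04638   ]), 'grip_force': 0.0, 'finger_gap': 85.23676304970748}
scene {'camera_matrix': array([[431.00553648,   0.        , 279.12078754],
       [  0.        , 431.00553648, 208.85645831],
       [  0.        ,   0.        ,   1.        ]]), 'rvec': array([ 0.73350003,  2.70102069, -1.00460498]), 'tvec': array([ 443.28783248,  -63.42113875, 1362.77616942])}
top {'camera_matrix': array([[483.83213983,   0.        , 279.76082176],
       [  0.        , 483.83213983, 213.18234826],
       [  0.        ,   0.        ,   1.        ]]), 'rvec': array([ 2.03459183, -2.17611261,  0.23550954]), 'tvec': array([ -37.76832491,  494.97594353, 1350.2130537 ])}
wrist {'camera_matrix': array([[367.09904045,   0.        , 275.30464171],
       [  0.        , 367.09904045, 214.97511183],
       [  0.        ,   0.        ,   1.        ]]), 'rvec': array([-2.37990687,  1.6944097 ,  0.22397826]), 'tvec': array([-625.86513404,  -32.36390694,  378.64972797])}
```

View pics/scene0.png

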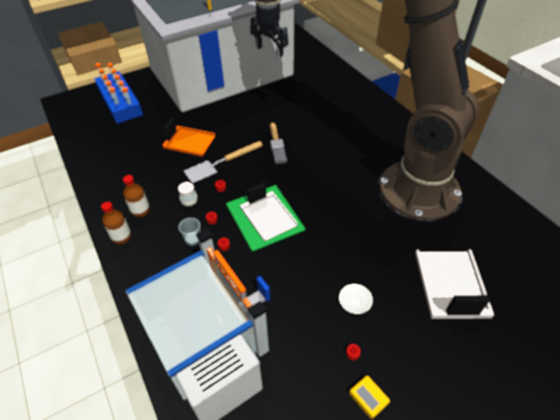

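View pics/top0.png

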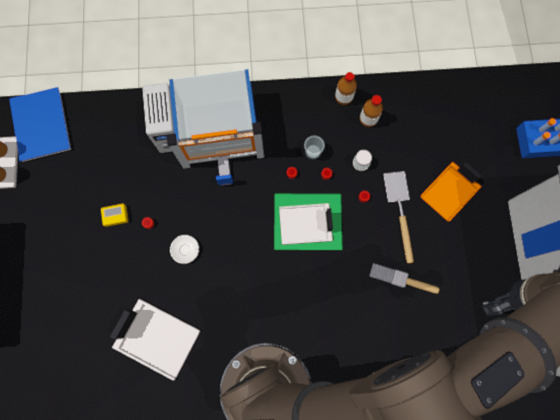

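Scene/top views. Caps are at top pixels (292,172), (327,173), (364,196) and (147,223). The reds at (348,77) and (376,100) are bottle tops. Tray candidates:
- white tray on the green mat (305,223): small, so this is the one
- white tray at (157,340): larger, left alone
- orange tray at (451,192): left alone

The sash bar is at (215,135) and the blue post at (223,175). Other blue things are the cabinet trim, the bin, the rack and the mat.

```bash
cat > h.py <<'E'
from bench import bot
import cv2,numpy as np
from scipy.spatial.transform import Rotation as R
def cam(n):
    m=bot.camera_model(n); return np.array(m["camera_matrix"]),cv2.Rodrigues(np.array(m["rvec"]))[0],np.array(m["tvec"])
def ray(c,p):
    K,r,t=c; d=r.T@np.linalg.solve(K,[p[0],p[1],1.]); return -r.T@t,d/np.linalg.norm(d)
def plane(c,p,z):
    o,d=ray(c,p); return o+d*(z-o[2])/d[2]
def tri(c1,p1,c2,p2):
    o1,d1=ray(c1,p1);o2,d2=ray(c2,p2)
    s=np.linalg.lstsq(np.c_[d1,-d2],o2-o1,rcond=None)[0]
    a=o1+d1*s[0];b=o2+d2*s[1]; return (a+b)/2,np.linalg.norm(a-b)
RNG={'red':[((0,150,70),(6,255,255)),((174,150,70),(180,255,255))],'orange':[((7,150,90),(18,255,255))],
'green':[((55,120,60),(85,255,255))],'blue':[((105,150,50),(125,255,255))],'white':[((0,0,170),(180,60,255))],'black':[((0,0,0),(180,255,45))]}
def mask(f,col):
    h=cv2.cvtColor(f,cv2.COLOR_RGB2HSV); return sum(cv2.inRange(h,np.array(a),np.array(b)) for a,b in RNG[col])
def blobs(f,col,amin=15,roi=None):
    m=mask(f,col)
    n,l,s,c=cv2.connectedComponentsWithStats(m)
    out=[(tuple(c[i].round(1)),int(s[i,4]),tuple(int(v) for v in s[i,:4])) for i in range(1,n) if s[i,4]>=amin]
    return [o for o in out if roi is None or (roi[0]<o[0][0]<roi[2] and roi[1]<o[0][1]<roi[3])]
E
python3 - <<'E'
from h import *
for n in("scene","top"):
    f=cv2.imread(f"pics/{n}0.png")[:,:,::-1].copy(); c=cam(n)
    for col in('red','orange','green','blue'):
        for b in blobs(f,col,12): print(n,col,b,plane(c,b[0],20 if col=='red' else 0)[:2].round() )
    f2=[cv2.resize(f[150:250,230:390] if n=='top' else f[160:270,180:310],None,fx=4,fy=4,interpolation=cv2.INTER_CUBIC)]
    cv2.imwrite(f"pics/crop_{n}.png",f2[0][:,:,::-1])
f=cv2.imread("pics/top0.png"); cv2.imwrite("pics/cab_top.png",cv2.resize(f[60:200,135:275],None,fx=4,fy=4,interpolation=cv2.INTER_CUBIC))
f=cv2.imread("pics/scene0.png"); a=cv2.resize(f[230:360,180:300],None,fx=4,fy=4,interpolation=cv2.INTER_CUBIC);cv2.imwrite("pics/cab_scene.png",a)
E
```

```text
scene red ((np.float64(127.9), np.float64(179.3)), 105, (122, 174, 12, 12)) [ 785. -495.]
scene red ((np.float64(220.2), np.float64(185.2)), 115, (214, 179, 12, 13)) [ 541. -319.]
scene red ((np.float64(106.6), np.float64(206.4)), 117, (100, 201, 13, 12)) [ 875. -416.]
scene red ((np.float64(211.2), np.float64(217.1)), 135, (205, 211, 13, 14)) [ 620. -214.]
scene red ((np.float64(223.4), np.float64(243.3)), 146, (217, 237, 13, 14)) [ 629. -109.]
scene red ((np.float64(353.0), np.float64(351.3)), 210, (346, 343, 15, 18)) [502. 326.]
scene orange ((np.float64(98.8), np.float64(66.2)), 65, (94, 61, 10, 12)) [  685. -1252.]
scene orange ((np.float64(109.4), np.float64(64.1)), 39, (106, 61, 8, 7)) [  641. -1245.]
scene orange ((np.float64(113.4), np.float64(70.4)), 15, (112, 69, 4, 4)) [  640. -1187.]
scene orange ((np.float64(104.4), np.float64(76.7)), 14, (103, 75, 4, 5)) [  686. -1159.]
scene orange ((np.float64(116.6), np.float64(76.6)), 13, (115, 75, 4, 4)) [  642. -1133.]
scene orange ((np.float64(107.7), np.float64(82.9)), 15, (106, 81, 4, 5)) [  687. -1106.]
scene orange ((np.floa
[... 2665 characters left out ...]
p orange ((np.float64(449.4), np.float64(192.0)), 1858, (420, 162, 61, 60)) [ 534. -591.]
top green ((np.float64(310.2), np.float64(219.1)), 1891, (274, 193, 69, 58)) [ 479. -162.]
top blue ((np.float64(250.9), np.float64(98.9)), 197, (246, 70, 11, 53)) [882.  -5.]
top blue ((np.float64(173.4), np.float64(109.0)), 181, (170, 80, 9, 60)) [864. 243.]
top blue ((np.float64(38.4), np.float64(123.6)), 3191, (9, 88, 60, 74)) [844. 669.]
top blue ((np.float64(536.2), np.float64(139.4)), 1209, (516, 118, 44, 41)) [ 685. -885.]
top blue ((np.float64(223.7), np.float64(179.2)), 143, (215, 174, 18, 11)) [622.  93.]
top blue ((np.float64(541.8), np.float64(239.8)), 958, (522, 221, 38, 37)) [ 370. -844.]
```

View pics/cab_top.png

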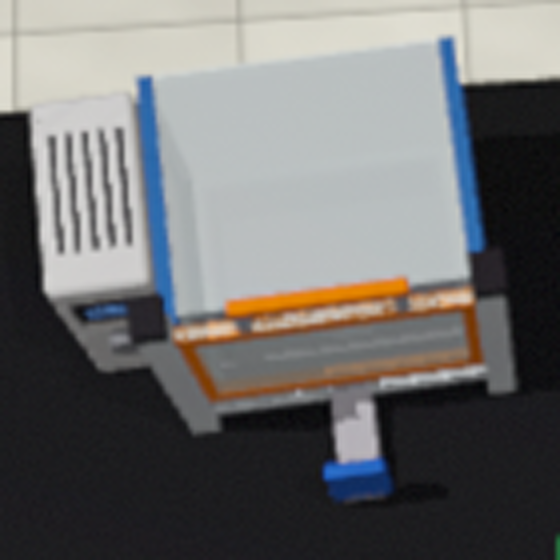

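View pics/cab_scene.png

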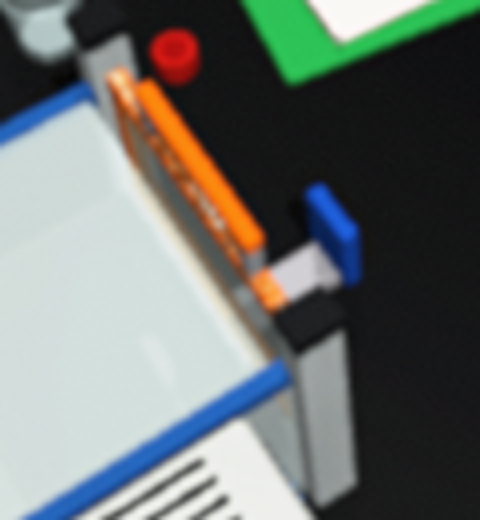

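View pics/crop_top.png

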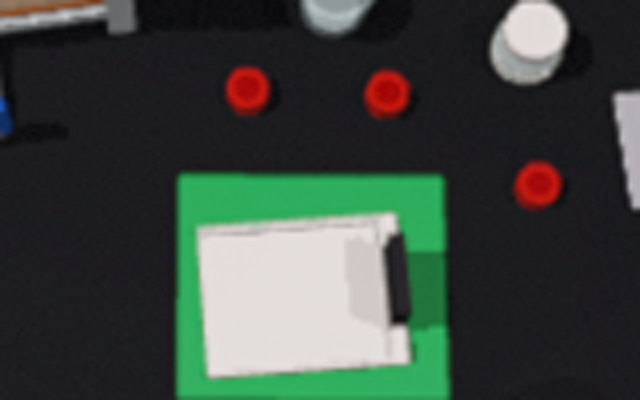

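The crops show the small tray on the mat with its black fin at top (329,219). The lip is on the left (+y world). The sash bar runs from top (192,136) to (237,132) and the blue post top is at (224,177). Now triangulating.

Run:
```python
from h import *
T=cam("top");S=cam("scene")
P={'barL(+y)':((192,136.3),(244.5,290.5)),'barR':((237,132),(216,251.5)),'post':((224.3,177),(262.5,285)),
'cap1':((291.2,172.2),(223.4,243.3)),'cap2':((326.1,173.1),(211.2,217.1)),'cap3':((363.8,195.9),(220.2,185.2)),'cap4':((147.2,222.4),(353,351.3))}
for k,(a,b) in P.items():
    p,e=tri(T,a,S,b); print(k,p.round(1),round(e,1))
f=cv2.imread("pics/top0.png")[:,:,::-1].copy()
m=mask(f,'green')[150:270,250:360]; w=mask(f,'white')[195:250,276:334]
for nm,mm,o,z in(('mat',m,(250,150),3),('tray',w,(276,195),8)):
    c=max(cv2.findContours(mm,cv2.RETR_EXTERNAL,cv2.CHAIN_APPROX_NONE)[0],key=cv2.contourArea)
    r=cv2.boxPoints(cv2.minAreaRect(c))+np.array(o)
    q=np.array([plane(T,p,z)[:2] for p in r]); print(nm,q.round(1).tolist(),q.mean(0).round(1))
print(plane(T,(329.3,219.5),69).round(1))
print('basket guides',plane(T,(135+190/4,60+432/4),0),plane(T,(135+505/4,60+390/4),0))
o=bot.observe();print(o['position'].round(),R.from_quat(o['tool_rot']).as_matrix().round(3))
```

```text
barL(+y) [684.2 153.1 201.7] 3.9
barR [691.8  30.7 197.8] 0.8
post [609.5  85.1  60. ] 1.3
cap1 [ 627.1 -115.2   11.2] 1.4
cap2 [ 617.1 -221.2   11.1] 1.5
cap3 [ 538.  -328.5    9.7] 1.1
cap4 [499.6 324.5  13.1] 1.1
mat [[392.5, -47.0], [566.8, -58.2], [552.7, -264.4], [378.9, -247.8]] [ 472.7 -154.3]
tray [[523.3, -69.1], [524.2, -221.4], [408.9, -219.2], [408.2, -69.5]] [ 466.1 -144.8]
[ 460. -211.   69.]
basket guides [ 6.66347079e+02  2.18453750e+02 -2.27373675e-13] [683.79256255 -26.03851546   0.        ]
[ 204. -590.  231.] [[ 0.945  0.327 -0.001]
 [ 0.327 -0.945  0.001]
 [-0.    -0.001 -1.   ]]
```

```bash
cat >> h.py <<'E'
def go(pos,xang,tilt=None,ref=None):
    """row from the present pose to TCP pos (world mm), tool z down, tool x at world angle xang (deg)"""
    o=bot.observe(); Rc=R.from_quat(o['tool_rot'])
    a=np.radians(xang); Rt=R.from_matrix(np.array([[np.cos(a),np.sin(a),0],[np.sin(a),-np.cos(a),0],[0,0,-1]]).T.T)
    if tilt is not None: Rt=R.from_rotvec(tilt)*Rt
    d=Rc.inv().apply(np.array(pos)-o['position']); v=(Rc.inv()*Rt).as_rotvec()
    print('row',d.round(1).tolist(),v.round(3).tolist(),'rows>=',np.ceil(max(np.linalg.norm(d)/41.7,np.degrees(np.linalg.norm(v))/7.16)))
E
python3 -c "
from h import *
go((480,-150,400),94)"
```

```text
row [404.7, -326.3, -169.0] [-0.001, -0.001, -1.308] rows>= 14.0
```

```bash
python3 -m jog '[[[200,-160,-168,0,0,-0.6,1],[200,-160,-168,0,0,-0.6,1],[200,-160,-168,0,0,-0.6,1],[200,-160,-168,0,0,-0.6,1],[200,-160,-168,0,0,-0.6,1],[200,-160,-168,0,0,-0.6,1],[200,-160,-168,0,0,-0.6,1],[200,-160,-168,0,0,-0.6,1]]]'
python3 -c "
from h import *
go((480,-150,400),94)"
```

```text
time: 0.82
position: [344.7, -369.8, 402.9]
tool_rot: [0.892, 0.452, 0.002, 0.002]
ft_force: [0.5, 0.4, -0.1]
finger_gap: 85.1
grip_force: 0.0
row [257.3, -20.7, 3.1] [0.005, 0.0, -0.702] rows>= 7.0
```

```bash
python3 -m jog '[[[257,-21,3,0,0,-0.7,1],[257,-21,3,0,0,-0.7,1],[257,-21,3,0,0,-0.7,1],[257,-21,3,0,0,-0.7,1],[257,-21,3,0,0,-0.7,1],[257,-21,3,0,0,-0.7,1],[257,-21,3,0,0,-0.7,1],[257,-21,3,0,0,-0.7,1]]]'
python3 - <<'E'
from h import *
o=bot.observe();print(o['joint_pos'].round(2))
w=cam("wrist");f=bot.grab_frame("wrist");t=bot.grab_frame("top")
cv2.imwrite("pics/w1.png",f[:,:,::-1]);cv2.imwrite("pics/t1.png",t[:,:,::-1])
np.savez("w1.npz",K=w[0],r=w[1],t=w[2])
for b in blobs(f,'red'): print('w',b,plane(w,b[0],20).round(1))
T=cam("top")
for b in blobs(t,'red'): print('t',b[0],plane(T,b[0],12).round(1))
go((688,92,270),93.8)
E
```

```text
time: 1.48
position: [478.4, -151.7, 395.9]
tool_rot: [0.683, 0.731, 0.0, -0.001]
ft_force: [0.4, 0.2, -0.0]
finger_gap: 85.5
grip_force: 0.0
[ 0.6   0.18 -0.47  1.55  0.08  1.43  0.19]
w ((np.float64(381.7), np.float64(146.4)), 486, (369, 135, 26, 24)) [ 626.5 -116.5   20. ]
w ((np.float64(364.8), np.float64(217.8)), 440, (353, 206, 24, 24)) [ 616.5 -220.5   20. ]
w ((np.float64(305.3), np.float64(280.7)), 404, (295, 269, 21, 24)) [ 538.5 -326.2   20. ]
t (np.float64(349.2), np.float64(76.7)) [ 931.3 -322.3   12. ]
t (np.float64(377.0), np.float64(99.6)) [ 846.5 -402.    12. ]
t (np.float64(291.2), np.float64(172.3)) [ 626.  -114.7   12. ]
t (np.float64(368.1), np.float64(195.8)) [ 536.4 -340.7   12. ]
t (np.float64(147.2), np.float64(222.4)) [499.5 325.2  12. ]
row [234.4, 226.1, 125.6] [-0.001, 0.0, -0.005] rows>= 9.0
```

View pics/w1.png

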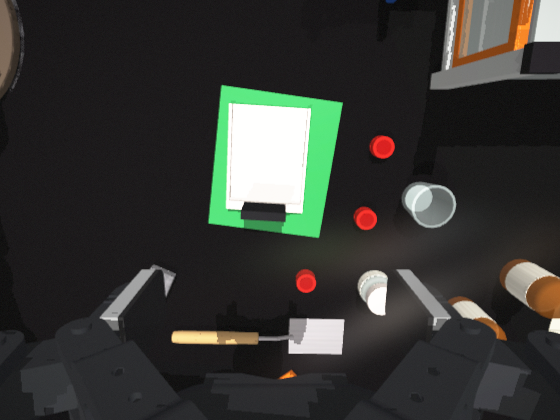

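Wrist view: tray on the mat with its fin at (263,212) and lip up (+y). Caps are at (382,146), (365,218) and (305,281), with the beaker, jar and spatula near them. Next, go to the sash bar.

```bash
python3 -m jog '[[[235,226,80,0,0,0,1],[235,226,80,0,0,0,1],[235,226,80,0,0,0,1],[235,226,80,0,0,0,1],[235,226,80,0,0,0,1],[235,226,80,0,0,0,1],[235,226,80,0,0,0,1],[235,226,80,0,0,0,1]]]'
python3 -m jog '[[[0,0,0,0,0,0,1],[0,0,0,0,0,0,1]]]'
python3 - <<'E'
from h import *
o=bot.observe();print(o['joint_pos'].round(2))
w=cam("wrist");f=bot.grab_frame("wrist")
cv2.imwrite("pics/w2.png",f[:,:,::-1])
for b in blobs(f,'orange',60): print('w',b,plane(w,b[0],198).round(1))
go((688,92,270),93.8)
E
```

```text
time: 2.25
position: [688.1, 89.9, 315.8]
tool_rot: [0.686, 0.727, -0.001, 0.001]
ft_force: [1.3, -0.6, 1.4]
finger_gap: 85.2
grip_force: 0.0
time: 2.42
position: [687.0, 91.7, 314.2]
tool_rot: [0.685, 0.729, -0.001, -0.001]
ft_force: [-0.8, -1.5, 0.4]
finger_gap: 85.2
grip_force: 0.0
[ 0.08  0.56 -0.52  1.21  0.27  1.44 -0.34]
w ((np.float64(278.8), np.float64(198.5)), 3270, (270, 62, 18, 255)) [690.6  99.1 198. ]
row [2.1, 1.3, 45.5] [-0.002, 0.001, -0.006] rows>= 2.0
```

View pics/w2.png

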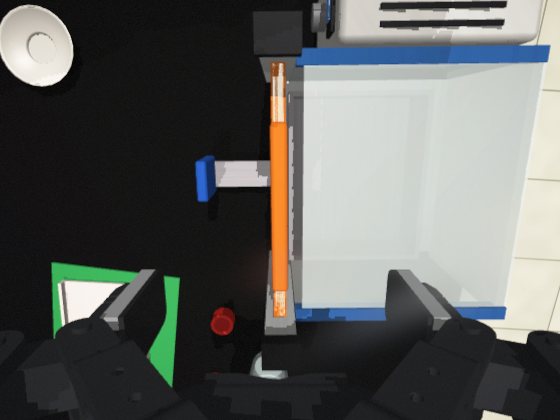

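The wrist view shows the bar end to end, from (280,122) to (279,290). The post top is at (210,178).

Run:
```python
from h import *
w=cam("wrist");T=cam("top")
for p in((280,122),(279,290),(279.5,206)): print(plane(w,p,198).round(1))
print(tri(w,(280,122),T,(192,135)),tri(w,(279,290),T,(237,131)))
print('post',tri(w,(210,178),T,(224.3,176.5)),plane(w,(210,178),75))
```

```text
[688.2 150.6 198. ]
[695.6  24.4 198. ]
[691.7  91.3 198. ]
(array([688.0409728 , 150.96013828, 205.64088873]), np.float64(0.5488741526295049)) (array([693.52569091,  29.1549979 , 204.60781362]), np.float64(4.398808866734549))
post (array([614.98608125,  84.43537084,  51.03714605]), np.float64(2.5947646149725303)) [619.72005836  87.46283002  75.        ]
```

```bash
python3 -m jog '[[[-3,5,90,0,0,0,1],[-3,5,90,0,0,0,1],[-3,5,90,0,0,0,1],[-3,5,138,0,0,0,1],[-3,5,138,0,0,0,1],[-3,5,138,0,0,0,1],[-3,5,138,0,0,0,1]]]'
python3 -m jog '[[[0,0,0,0,0,0,0],[0,0,0,0,0,0,0],[0,0,0,0,0,0,0],[0,0,0,0,0,0,0],[0,0,0,0,0,0,0],[0,0,0,0,0,0,0],[0,0,0,0,0,0,0],[0,0,0,0,0,0,0]]]' 60
```

```text
time: 3.05
position: [692.6, 87.9, 181.3]
tool_rot: [0.685, 0.728, 0.0, 0.001]
ft_force: [-0.2, -0.7, 1.5]
finger_gap: 85.5
grip_force: 0.0
time: 3.72
position: [689.4, 88.7, 178.2]
tool_rot: [0.684, 0.729, -0.002, -0.001]
ft_force: [-8.9, -2.0, 3.2]
finger_gap: 10.4
grip_force: 61.3
```

Gripped at 12 mm. Now raise.

```bash
python3 -m jog '[[[0,-2,-20,0,0,0,0],[0,-2,-40,0,0,0,0],[0,-2,-60,0,0,0,0],[0,-2,-80,0,0,0,0],[0,-2,-100,0,0,0,0],[0,-2,-119,0,0,0,0],[0,-2,-122,0,0,0,0],[0,-2,-122,0,0,0,0]]]'
python3 -m jog '[[[0,0,0,0,0,0,0],[0,0,0,0,0,0,0]]]'
```

```text
time: 4.38
position: [689.3, 88.5, 296.6]
tool_rot: [0.685, 0.729, -0.002, -0.002]
ft_force: [5.9, 1.6, -20.6]
finger_gap: 10.4
grip_force: 66.7
time: 4.55
position: [689.3, 88.5, 296.6]
tool_rot: [0.685, 0.729, -0.002, -0.002]
ft_force: [7.2, 1.0, -22.0]
finger_gap: 10.4
grip_force: 66.7
```

```bash
python3 -m jog '[[[0,0,0,0,0,0,0.6],[0,0,0,0,0,0,0.6],[0,0,0,0,0,0,0.6],[0,0,0,0,0,0,0.6],[0,0,-30,0,0,0,0.6],[0,0,-60,0,0,0,0.6],[0,0,-60,0,0,0,0.6]]]'
python3 -m jog '[[[-5,-38,0,0,0,0,0.6],[-5,-80,0,0,0,0,0.6],[-5,-80,60,0,0,0,0.6],[-5,-80,100,0,0,0,0.6],[-5,-80,100,0,0,0,0.6],[-5,-80,100,0,0,0,0.6]]]'
python3 - <<'E'
from h import *
o=bot.observe();print(o['joint_pos'].round(2))
w=cam("wrist");f=bot.grab_frame("wrist")
cv2.imwrite("pics/w3.png",f[:,:,::-1])
for b in blobs(f,'blue',60): print('w',b,plane(w,b[0],75).round(1))
t=bot.grab_frame("top")
for b in blobs(t,'red',60): print('t',b[0])
go((612,84,41),93.6)
E
```

```text
time: 5.13
position: [691.4, 89.7, 368.1]
tool_rot: [0.685, 0.729, 0.004, 0.003]
ft_force: [0.8, 0.8, 1.9]
finger_gap: 51.2
grip_force: 0.0
time: 5.63
position: [608.0, 77.5, 257.3]
tool_rot: [0.685, 0.729, -0.003, -0.001]
ft_force: [0.2, -0.7, 0.1]
finger_gap: 51.3
grip_force: 0.0
[ 0.15  0.46 -0.54  1.53  0.25  1.23 -0.37]
w ((np.float64(276.7), np.float64(178.7)), 710, (270, 151, 15, 55)) [609.6  88.2  75. ]
w ((np.float64(530.2), np.float64(340.9)), 313, (513, 335, 30, 15)) [874.1 -59.8  75. ]
t (np.float64(349.2), np.float64(76.7))
t (np.float64(376.2), np.float64(99.5))
t (np.float64(291.4), np.float64(172.3))
t (np.float64(326.3), np.float64(173.2))
t (np.float64(364.0), np.float64(196.0))
t (np.float64(147.1), np.float64(222.4))
row [4.9, 1.5, 220.9] [0.001, -0.0, -0.001] rows>= 6.0
```

View pics/w3.png

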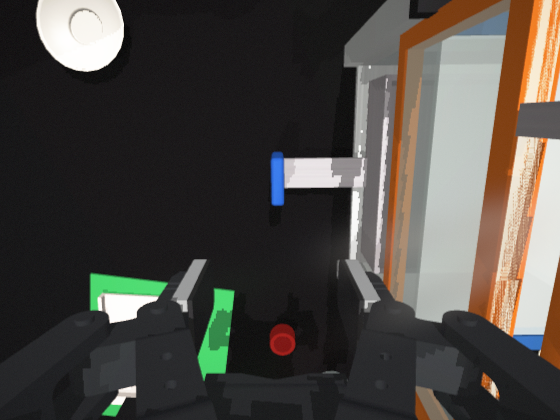

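The wrist view shows the post at (277,179), world (610,86). The sash is raised and the basket front is behind the tongue at (360,170). Descend and grip.

```bash
python3 -m jog '[[[7,1,60,0,0,0,0.6],[7,1,120,0,0,0,0.6],[7,1,160,0,0,0,0.6],[7,1,200,0,0,0,0.6],[7,1,215,0,0,0,0.6],[7,1,215,0,0,0,0.6],[7,1,215,0,0,0,0.6]]]'
python3 -m jog '[[[0,0,0,0,0,0,0],[0,0,0,0,0,0,0],[0,0,0,0,0,0,0],[0,0,0,0,0,0,0],[0,0,0,0,0,0,0],[0,0,0,0,0,0,0]]]' 60
```

```text
time: 6.32
position: [610.8, 85.9, 45.3]
tool_rot: [0.685, 0.729, -0.001, -0.001]
ft_force: [-0.1, 0.6, 0.2]
finger_gap: 50.9
grip_force: 0.0
time: 6.82
position: [609.5, 86.2, 48.6]
tool_rot: [0.684, 0.729, -0.001, -0.0]
ft_force: [-12.3, -0.6, 13.8]
finger_gap: 11.0
grip_force: 60.5
```

```bash
python3 -m jog '[[[0,-10,-4,0,0,0,0],[0,-30,-4,0,0,0,0],[0,-50,-4,0,0,0,0],[0,-72,-4,0,0,0,0],[0,-94,-4,0,0,0,0],[0,-116,-4,0,0,0,0],[0,-138,-4,0,0,0,0],[0,-150,-4,0,0,0,0]]]'
python3 -m jog '[[[0,-6,0,0,0,0,0],[0,-12,0,0,0,0,0],[0,-12,0,0,0,0,0]]]'
```

```text
time: 7.48
position: [457.2, 75.0, 48.8]
tool_rot: [0.685, 0.729, -0.002, -0.001]
ft_force: [4.1, -0.4, -41.5]
finger_gap: 10.7
grip_force: 62.4
time: 7.73
position: [449.8, 74.5, 49.0]
tool_rot: [0.685, 0.728, 0.001, 0.001]
ft_force: [13.7, -0.2, -52.2]
finger_gap: 10.6
grip_force: 62.5
```

```bash
python3 -m jog '[[[0,0,0,0,0,0,0.5],[0,0,0,0,0,0,0.5],[0,0,0,0,0,0,0.5],[0,0,0,0,0,0,0.5],[0,0,-40,0,0,0,0.5],[0,0,-80,0,0,0,0.5],[0,0,-120,0,0,0,0.5],[0,0,-120,0,0,0,0.5]]]'
python3 - <<'E'
from h import *
z=np.load("w1.npz");w=(z['K'],z['r'],z['t'])
f=cv2.imread("pics/w1.png")[:,:,::-1].copy()
def rect(m,z):
    c=max(cv2.findContours(m,cv2.RETR_EXTERNAL,cv2.CHAIN_APPROX_NONE)[0],key=cv2.contourArea)
    return c
g=mask(f,'green');wh=mask(f,'white')
m=np.zeros_like(wh);m[90:225,222:320]=wh[90:225,222:320]
c=rect(m,15);q=np.array([plane(w,p[0],12)[:2] for p in c],np.float32)
r=cv2.minAreaRect(q);print('tray',r,cv2.boxPoints(r).round().tolist())
m=cv2.morphologyEx(((g>0)|(m>0)).astype(np.uint8),cv2.MORPH_CLOSE,np.ones((15,15)))
c=rect(m,3);q=np.array([plane(w,p[0],3)[:2] for p in c],np.float32)
r=cv2.minAreaRect(q);print('mat',r,cv2.boxPoints(r).round().tolist())
T=cam("top"); print('fin top',tri(w,(263.5,208),T,(329.3,219.5)),plane(w,(263.5,207),69))
go((538,-327,120),0)
E
```

```text
time: 8.4
position: [452.9, 77.7, 177.1]
tool_rot: [0.685, 0.729, 0.004, 0.003]
ft_force: [1.5, 0.1, -1.1]
finger_gap: 42.7
grip_force: 0.0
tray ((467.437255859375, -147.35244750976562), (113.56012725830078, 150.15521240234375), 0.37936931848526) [[410.0, -73.0], [411.0, -223.0], [525.0, -222.0], [524.0, -72.0]]
mat ((475.9526672363281, -155.07815551757812), (201.7950439453125, 171.9405975341797), 86.09036254882812) [[383.0, -250.0], [555.0, -262.0], [569.0, -60.0], [397.0, -49.0]]
fin top (array([ 468.12622038, -215.11297343,   26.47625843]), np.float64(1.784884478525167)) [ 468.29118996 -202.48033988   69.        ]
row [-409.4, 59.0, 57.3] [0.008, -0.01, 1.633] rows>= 14.0
```

```bash
python3 -m jog '[[[-205,30,0,0,0,0.8,0.6],[-205,30,0,0,0,0.8,0.6],[-205,30,0,0,0,0.8,0.6],[-205,30,0,0,0,0.8,0.6],[-205,30,0,0,0,0.8,0.6],[-205,30,0,0,0,0.8,0.6],[-205,30,0,0,0,0.8,0.6],[-205,30,0,0,0,0.8,0.6]]]'
python3 -c "
from h import *
go((538,-327,120),0)"
```

```text
time: 9.07
position: [492.0, -127.5, 170.4]
tool_rot: [0.915, 0.403, 0.0, 0.0]
ft_force: [-0.0, 1.0, -0.1]
finger_gap: 51.3
grip_force: 0.0
row [-116.0, 168.6, 50.6] [0.001, -0.001, 0.829] rows>= 7.0
```

```bash
python3 -m jog '[[[-116,169,70,0,0,0.829,0.6],[-116,169,70,0,0,0.829,0.6],[-116,169,70,0,0,0.829,0.6],[-116,169,70,0,0,0.829,0.6],[-116,169,70,0,0,0.829,0.6],[-116,169,70,0,0,0.829,0.6],[-116,169,70,0,0,0.829,0.6],[-116,169,70,0,0,0.829,0.6]]]'
python3 - <<'E'
from h import *
w=cam("wrist");f=bot.grab_frame("wrist")
cv2.imwrite("pics/w4.png",f[:,:,::-1])
for b in blobs(f,'red',60): print('w',b,plane(w,b[0],18).round(1))
t=bot.grab_frame("scene");S=cam("scene")
for b in blobs(t,'red',60): print('s',b[0],plane(S,b[0],12).round(1))
print(bot.observe()['joint_pos'].round(2))
go((538,-327,5),0)
E
```

```text
time: 9.73
position: [539.0, -326.5, 99.6]
tool_rot: [1.0, 0.001, -0.0, -0.0]
ft_force: [-0.7, 0.4, 1.0]
finger_gap: 51.5
grip_force: 0.0
w ((np.float64(99.4), np.float64(93.9)), 2895, (68, 66, 65, 56)) [ 618.8 -225.1   18. ]
w ((np.float64(279.0), np.float64(222.8)), 2015, (255, 197, 49, 52)) [ 541.1 -329.9   18. ]
s (np.float64(127.9), np.float64(179.4)) [ 784.5 -503.6   12. ]
s (np.float64(220.2), np.float64(185.3)) [ 539.2 -326.4   12. ]
s (np.float64(106.6), np.float64(206.4)) [ 875.8 -423.7   12. ]
s (np.float64(211.6), np.float64(215.7)) [ 614.6 -225.4   12. ]
s (np.float64(353.0), np.float64(351.3)) [499.6 323.9  12. ]
[ 0.51  0.57 -0.07  1.7   0.05  0.87 -1.15]
row [-1.4, 1.7, 95.2] [-0.0, -0.001, 0.01] rows>= 3.0
```

```bash
python3 -m jog '[[[0,2,35,0,0,0,0.6],[0,2,70,0,0,0,0.6],[0,2,90,0,0,0,0.6],[0,2,95,0,0,0,0.6],[0,2,95,0,0,0,0.6]]]'
python3 -m jog '[[[0,0,0,0,0,0,0],[0,0,0,0,0,0,0],[0,0,0,0,0,0,0],[0,0,0,0,0,0,0],[0,0,0,0,0,0,0],[0,0,-40,0,0,0,0],[0,0,-80,0,0,0,0],[0,0,-80,0,0,0,0]]]' 30
python3 -c "
from h import *
go((450,-162,90),0)"
```

```text
time: 10.25
position: [538.2, -327.1, 4.0]
tool_rot: [1.0, 0.004, -0.001, -0.001]
ft_force: [-0.9, -0.3, 0.8]
finger_gap: 51.3
grip_force: 0.0
time: 10.92
position: [543.1, -330.8, 93.3]
tool_rot: [1.0, 0.002, 0.005, 0.003]
ft_force: [2.2, -1.3, 0.3]
finger_gap: 28.3
grip_force: 29.8
row [-92.5, -169.2, 1.3] [0.006, -0.011, 0.004] rows>= 5.0
```

```bash
python3 -m jog '[[[-92,-168,0,0,0,0,0],[-92,-168,0,0,0,0,0],[-92,-168,0,0,0,0,0],[-92,-168,0,0,0,0,0],[-92,-168,0,0,0,0,0],[-92,-168,20,0,0,0,0],[-92,-168,50,0,0,0,0],[-92,-168,50,0,0,0,0]]]'
python3 -c "
from h import *
go((450,-162,12),0)"
```

```text
time: 11.58
position: [444.5, -159.9, 32.6]
tool_rot: [1.0, 0.003, -0.002, -0.0]
ft_force: [-0.4, 0.5, 0.4]
finger_gap: 28.1
grip_force: 29.9
row [5.5, 2.2, 20.6] [-0.001, 0.003, 0.005] rows>= 1.0
```

```bash
python3 -m jog '[[[3,2,20,0,0,0,0],[3,2,20,0,0,0,0],[3,2,20,0,0,0,0],[3,2,20,0,0,0,0.55],[3,2,20,0,0,0,0.55],[3,2,20,0,0,0,0.55],[3,2,20,0,0,0,0.55],[3,2,-10,0,0,0,0.55]]]'
python3 -m jog '[[[0,0,-60,0,0,0,0.6],[0,0,-100,0,0,0,0.6],[0,0,-100,0,0,0,0.6]]]'
python3 - <<'E'
from h import *
w=cam("wrist");f=bot.grab_frame("wrist")
for b in blobs(f,'red',60): print('w',b,plane(w,b[0],19).round(1))
t=bot.grab_frame("scene");S=cam("scene")
for b in blobs(t,'red',60): print('s',b[0],plane(S,b[0],12).round(1))
go((618,-223,80),0)
E
```

```text
time: 12.25
position: [446.5, -162.4, 41.9]
tool_rot: [1.0, 0.002, -0.003, -0.001]
ft_force: [-0.2, -0.2, -0.1]
finger_gap: 46.7
grip_force: 0.0
time: 12.5
position: [451.0, -163.7, 149.8]
tool_rot: [1.0, 0.002, 0.003, 0.001]
ft_force: [0.2, 0.2, -0.2]
finger_gap: 51.1
grip_force: 0.0
w ((np.float64(283.8), np.float64(213.3)), 1330, (265, 192, 39, 43)) [ 447.2 -171.5   19. ]
s (np.float64(127.9), np.float64(179.4)) [ 784.5 -503.6   12. ]
s (np.float64(106.6), np.float64(206.4)) [ 875.8 -423.7   12. ]
s (np.float64(269.7), np.float64(205.0)) [ 444.7 -173.6   12. ]
s (np.float64(211.6), np.float64(215.6)) [ 614.4 -225.8   12. ]
s (np.float64(353.0), np.float64(351.3)) [499.6 323.9  12. ]
row [166.0, 59.5, 70.0] [0.002, -0.007, 0.003] rows>= 5.0
```

```bash
python3 -m jog '[[[83,30,0,0,0,0,0.6],[165,61,0,0,0,0,0.6],[165,61,0,0,0,0,0.6],[165,61,0,0,0,0,0.6],[165,61,30,0,0,0,0.6],[165,61,70,0,0,0,0.6],[165,61,70,0,0,0,0.6],[165,61,70,0,0,0,0.6]]]'
python3 - <<'E'
from h import *
w=cam("wrist");f=bot.grab_frame("wrist")
for b in blobs(f,'red',60): print('w',b,plane(w,b[0],18).round(1))
go((617,-223.5,5),0)
E
```

```text
time: 13.27
position: [611.7, -222.7, 72.3]
tool_rot: [1.0, 0.002, -0.003, -0.001]
ft_force: [-0.3, 0.1, 0.5]
finger_gap: 50.9
grip_force: 0.0
w ((np.float64(87.8), np.float64(206.1)), 3236, (53, 177, 71, 60)) [ 630.5 -120.1   18. ]
w ((np.float64(274.0), np.float64(224.4)), 2637, (247, 194, 55, 61)) [ 620.4 -222.9   18. ]
row [3.8, 0.4, 69.7] [-0.0, 0.002, 0.004] rows>= 2.0
```

```bash
python3 -m jog '[[[5,0,35,0,0,0,0.6],[5,0,60,0,0,0,0.6],[5,0,68,0,0,0,0.6],[5,0,68,0,0,0,0.6]]]'
python3 -m jog '[[[0,0,0,0,0,0,0],[0,0,0,0,0,0,0],[0,0,0,0,0,0,0],[0,0,0,0,0,0,0],[0,0,0,0,0,0,0],[0,0,-40,0,0,0,0],[0,0,-80,0,0,0,0],[0,0,-80,0,0,0,0]]]' 30
python3 -c "
from h import *
go((486,-164,90),0)"
```

```text
time: 13.65
position: [618.6, -223.0, 7.0]
tool_rot: [1.0, 0.002, -0.001, -0.0]
ft_force: [-0.1, -0.7, 0.2]
finger_gap: 51.6
grip_force: 0.0
time: 14.32
position: [624.5, -224.7, 96.3]
tool_rot: [1.0, 0.002, 0.006, 0.002]
ft_force: [1.7, -1.0, 0.7]
finger_gap: 28.5
grip_force: 29.7
row [-138.3, -61.2, 4.3] [0.004, -0.013, 0.003] rows>= 4.0
```

```bash
python3 -m jog '[[[-132,60,0,0,0,0,0],[-132,-60,0,0,0,0,0],[-132,-60,0,0,0,0,0],[-132,-60,0,0,0,0,0],[-132,-60,0,0,0,0,0],[-132,-60,0,0,0,0,0],[-132,-60,50,0,0,0,0],[-132,-60,50,0,0,0,0]]]'
python3 -c "
from h import *
go((486,-164,12),0)"
```

```text
time: 14.98
position: [487.8, -164.3, 35.1]
tool_rot: [1.0, 0.002, 0.0, 0.0]
ft_force: [-2.3, -0.0, -0.8]
finger_gap: 27.9
grip_force: 29.8
row [-1.8, -0.3, 23.1] [0.0, -0.001, 0.003] rows>= 1.0
```

```bash
python3 -m jog '[[[0,0,20,0,0,0,0],[0,0,22,0,0,0,0],[0,0,22,0,0,0,0],[0,0,22,0,0,0,0.5],[0,0,22,0,0,0,0.5],[0,0,22,0,0,0,0.5],[0,0,22,0,0,0,0.5],[0,0,-10,0,0,0,0.5]]]'
python3 -m jog '[[[0,0,-45,0,0,0,0.6],[45,-20,-45,0,0,0,0.6],[140,-49,-45,0,0,0,0.6],[140,-49,-45,0,0,0,0.6],[140,-49,-30,0,0,0,0.6],[140,-49,-30,0,0,0,0.6],[140,-49,-30,0,0,0,0.6]]]'
python3 - <<'E'
from h import *
w=cam("wrist");f=bot.grab_frame("wrist")
for b in blobs(f,'red',60): print('w',b,plane(w,b[0],18).round(1))
t=bot.grab_frame("top");S=cam("top")
for b in blobs(t,'red',60): print('t',b[0],plane(S,b[0],12).round(1))
go((627,-116.5,5),0)
E
```

```text
time: 15.65
position: [484.3, -163.0, 43.6]
tool_rot: [1.0, 0.002, -0.003, -0.001]
ft_force: [0.1, 0.7, 0.7]
finger_gap: 43.0
grip_force: 0.0
time: 16.23
position: [627.2, -113.1, 76.1]
tool_rot: [1.0, 0.003, -0.001, -0.0]
ft_force: [-0.7, -1.0, 0.1]
finger_gap: 51.5
grip_force: 0.0
w ((np.float64(280.2), np.float64(232.2)), 2540, (254, 203, 54, 59)) [ 630.5 -116.9   18. ]
t (np.float64(349.2), np.float64(76.7)) [ 931.3 -322.3   12. ]
t (np.float64(376.2), np.float64(99.7)) [ 846.4 -399.5   12. ]
t (np.float64(147.2), np.float64(222.4)) [499.5 325.2  12. ]
row [1.1, 1.6, 71.9] [0.001, 0.001, 0.003] rows>= 2.0
```

```bash
python3 -m jog '[[[1,3,35,0,0,0,0.6],[1,3,60,0,0,0,0.6],[1,3,70,0,0,0,0.6],[1,3,70,0,0,0,0.6]]]'
python3 -m jog '[[[0,0,0,0,0,0,0],[0,0,0,0,0,0,0],[0,0,0,0,0,0,0],[0,0,0,0,0,0,0],[0,0,0,0,0,0,0],[0,0,-40,0,0,0,0],[0,0,-70,0,0,0,0],[0,0,-70,0,0,0,0]]]' 30
python3 -m jog '[[[-141,9,0,0,0,0,0],[-141,9,0,0,0,0,0],[-141,9,0,0,0,0,0],[-141,9,0,0,0,0,0],[-141,9,0,0,0,0,0],[-141,9,0,0,0,0,0],[-141,9,40,0,0,0,0],[-141,9,40,0,0,0,0]]]'
python3 -c "
from h import *
go((484,-105,12),0)"
```

```text
time: 16.67
position: [625.3, -117.8, 5.1]
tool_rot: [1.0, 0.001, -0.002, -0.0]
ft_force: [-0.1, -0.3, -0.1]
finger_gap: 50.6
grip_force: 0.0
time: 17.33
position: [632.2, -117.5, 83.8]
tool_rot: [1.0, 0.002, 0.005, 0.001]
ft_force: [1.5, -0.2, 0.3]
finger_gap: 28.6
grip_force: 29.8
time: 18.0
position: [486.4, -126.0, 33.2]
tool_rot: [1.0, 0.002, -0.002, -0.0]
ft_force: [-0.8, 0.6, -0.7]
finger_gap: 28.2
grip_force: 29.9
row [-2.3, -21.0, 21.3] [-0.001, 0.003, 0.004] rows>= 1.0
```

```bash
python3 -m jog '[[[-2,-21,-10,0,0,0,0],[-2,-21,-10,0,0,0,0],[-2,-21,-5,0,0,0,0],[-2,-21,21,0,0,0,0],[-2,-21,21,0,0,0,0],[-2,-21,21,0,0,0,0.48],[-2,-21,21,0,0,0,0.48],[-2,-21,21,0,0,0,0.48]]]'
python3 -m jog '[[[0,0,0,0,0,0,0.48],[0,0,-40,0,0,0,0.48],[0,0,-80,0,0,0,0.48],[0,0,-140,0,0,0,0.48],[0,0,-140,0,0,0,0.48],[0,0,-140,0,0,0,0.48]]]'
python3 - <<'E'
from h import *
w=cam("wrist");f=bot.grab_frame("wrist");cv2.imwrite("pics/w5.png",f[:,:,::-1])
for b in blobs(f,'red',60): print('w',b,plane(w,b[0],25).round(1))
go((499.5,325,120),0)
E
```

```text
time: 18.67
position: [485.6, -106.0, 16.7]
tool_rot: [1.0, 0.002, 0.001, 0.0]
ft_force: [0.4, 0.5, 0.5]
finger_gap: 40.6
grip_force: 0.0
time: 19.17
position: [487.9, -106.1, 161.3]
tool_rot: [1.0, 0.002, 0.005, 0.001]
ft_force: [0.6, -0.5, -0.2]
finger_gap: 40.9
grip_force: 0.0
w ((np.float64(274.7), np.float64(208.6)), 1220, (256, 188, 38, 41)) [ 487.  -106.9   25. ]
w ((np.float64(348.5), np.float64(208.4)), 1268, (328, 188, 42, 41)) [ 487.4 -164.7   25. ]
w ((np.float64(358.1), np.float64(255.4)), 406, (337, 241, 36, 32)) [ 448.3 -174.5   25. ]
row [14.0, -431.0, 38.6] [0.001, -0.006, 0.003] rows>= 11.0
```

View pics/w5.png

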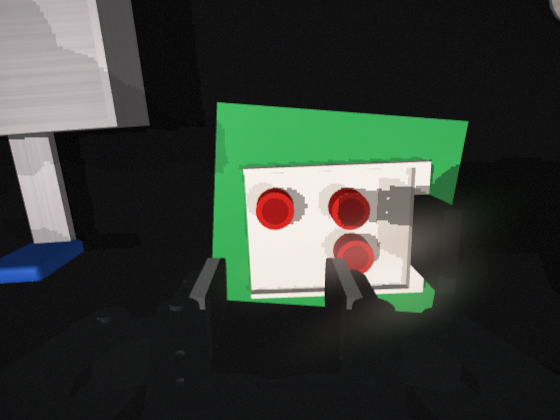

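The wrist view shows three caps upright on the tray, at (275,208), (348,208) and (355,255). Now the fourth.

```bash
python3 -m jog '[[[7,-215,0,0,0,0,0.6],[7,-215,0,0,0,0,0.6],[7,-215,0,0,0,0,0.6],[7,-215,0,0,0,0,0.6],[14,-430,0,0,0,0,0.6],[14,-430,0,0,0,0,0.6],[14,-430,0,0,0,0,0.6],[14,-430,0,0,0,0,0.6]]]'
python3 -m jog '[[[0,-100,0,0,0,0,0.6],[0,-100,0,0,0,0,0.6],[0,-100,20,0,0,0,0.6],[0,-100,60,0,0,0,0.6],[0,-100,60,0,0,0,0.6]]]'
python3 - <<'E'
from h import *
w=cam("wrist");f=bot.grab_frame("wrist")
for b in blobs(f,'red',60): print('w',b,plane(w,b[0],18).round(1))
print(bot.observe()['joint_pos'].round(2))
go((499.5,325,5),0)
E
```

```text
time: 19.88
position: [493.6, 229.1, 154.9]
tool_rot: [1.0, 0.002, -0.001, 0.0]
ft_force: [2.0, -0.0, 0.2]
finger_gap: 51.3
grip_force: 0.0
time: 20.3
position: [489.9, 326.5, 88.9]
tool_rot: [1.0, 0.003, -0.004, 0.003]
ft_force: [-1.7, -3.0, -0.3]
finger_gap: 50.8
grip_force: 0.0
w ((np.float64(279.5), np.float64(210.1)), 2279, (254, 182, 52, 56)) [502.5 322.6  18. ]
[-0.53  0.54 -0.21  1.79  0.15  0.83 -2.38]
row [8.9, 0.2, 86.6] [0.006, 0.007, 0.005] rows>= 3.0
```

```bash
python3 -m jog '[[[5,3,35,0,0,0,0.6],[5,3,60,0,0,0,0.6],[5,3,85,0,0,0,0.6],[5,3,85,0,0,0,0.6]]]'
python3 -c "
from h import *
go((500,324,5),0)"
```

```text
time: 20.68
position: [497.8, 321.7, 7.9]
tool_rot: [1.0, 0.001, -0.002, 0.002]
ft_force: [-1.0, -1.5, -0.8]
finger_gap: 51.4
grip_force: 0.0
row [2.3, -2.3, 2.9] [0.004, 0.005, 0.002] rows>= 1.0
```

```bash
python3 -m jog '[[[2,-2,2,0,0,0,0],[2,-2,2,0,0,0,0],[2,-2,2,0,0,0,0],[2,-2,2,0,0,0,0],[2,-2,2,0,0,0,0],[2,-2,-40,0,0,0,0],[2,-2,-80,0,0,0,0],[2,-2,-120,0,0,0,0]]]' 30
python3 -m jog '[[[-5,40,-30,0,0,0,0],[-25,215,-30,0,0,0,0],[-25,215,-30,0,0,0,0],[-25,215,-30,0,0,0,0],[-25,215,-30,0,0,0,0],[-51,430,-30,0,0,0,0],[-51,430,-30,0,0,0,0],[-51,430,-30,0,0,0,0]]]'
python3 -m jog '[[[0,115,0,0,0,0,0],[0,115,0,0,0,0,0],[0,115,0,0,0,0,0],[0,115,0,0,0,0,0],[0,115,0,0,0,0,0]]]'
python3 -c "
from h import *
go((448,-105,50),0)"
```

```text
time: 21.35
position: [500.7, 326.3, 132.7]
tool_rot: [1.0, 0.002, -0.0, 0.0]
ft_force: [1.4, 1.1, 0.3]
finger_gap: 28.2
grip_force: 29.8
time: 22.02
position: [463.8, 1.8, 161.6]
tool_rot: [1.0, 0.002, 0.001, -0.0]
ft_force: [1.6, -0.2, -1.2]
finger_gap: 28.1
grip_force: 29.8
time: 22.43
position: [464.6, -113.4, 161.2]
tool_rot: [1.0, -0.0, 0.0, 0.0]
ft_force: [0.2, 0.7, 1.3]
finger_gap: 28.4
grip_force: 29.8
row [-16.7, -8.4, 111.2] [0.001, -0.001, -0.001] rows>= 3.0
```

```bash
python3 -m jog '[[[-15,-8,30,0,0,0,0],[-15,-8,70,0,0,0,0],[-15,-8,100,0,0,0,0],[-15,-8,130,0,0,0,0],[-15,-8,147,0,0,0,0],[-15,-8,147,0,0,0,0],[-15,-8,147,0,0,0,0]]]'
python3 -m jog '[[[0,0,0,0,0,0,0.48],[0,0,0,0,0,0,0.48],[0,0,0,0,0,0,0.48],[0,0,0,0,0,0,0.48],[0,0,-40,0,0,0,0.48],[0,0,-80,0,0,0,0.48],[0,0,-160,0,0,0,0.48],[0,0,-160,0,0,0,0.48]]]'
python3 -m jog '[[[-20,60,-25,0,0,0,0.5],[-20,60,-25,0,0,0,0.5],[-20,60,-25,0,0,0,0.5]]]'
python3 - <<'E'
from h import *
w=cam("wrist");f=bot.grab_frame("wrist");cv2.imwrite("pics/w6.png",f[:,:,::-1])
np.savez("w6.npz",K=w[0],r=w[1],t=w[2])
for b in blobs(f,'red',60): print('w',b,plane(w,b[0],25).round(1))
t=bot.grab_frame("top");cv2.imwrite("pics/t6.png",t[:,:,::-1])
t=bot.grab_frame("scene");cv2.imwrite("pics/s6.png",t[:,:,::-1])
S=cam("scene")
for b in blobs(t,'red',40): print('s',b[0],plane(S,b[0],12).round(1))
go((467,-215,80),0)
E
```

```text
time: 23.02
position: [449.4, -101.8, 13.4]
tool_rot: [1.0, 0.003, -0.001, -0.0]
ft_force: [-0.4, -0.3, 0.8]
finger_gap: 28.4
grip_force: 45.5
time: 23.68
position: [449.4, -103.4, 176.3]
tool_rot: [1.0, 0.002, 0.0, -0.0]
ft_force: [1.1, -0.8, -0.5]
finger_gap: 41.1
grip_force: 0.0
time: 23.93
position: [429.4, -168.8, 201.7]
tool_rot: [1.0, -0.001, 0.002, 0.002]
ft_force: [0.3, -0.4, -0.1]
finger_gap: 42.9
grip_force: 0.0
w ((np.float64(201.2), np.float64(131.0)), 1062, (183, 114, 38, 35)) [ 485.9 -107.7   25. ]
w ((np.float64(269.8), np.float64(130.9)), 974, (253, 114, 35, 35)) [ 485.9 -165.9   25. ]
w ((np.float64(199.8), np.float64(173.9)), 1003, (182, 157, 37, 35)) [ 449.3 -104.5   25. ]
w ((np.float64(276.7), np.float64(175.3)), 942, (260, 158, 34, 35)) [ 447.9 -171.7   25. ]
s (np.float64(127.9), np.float64(179.4)) [ 784.5 -503.6   12. ]
s (np.float64(106.6), np.float64(206.4)) [ 875.8 -423.7   12. ]
s (np.float64(269.7), np.float64(205.0)) [ 444.7 -173.6   12. ]
s (np.float64(259.4), np.float64(211.2)) [ 483.4 -167.9   12. ]
s (np.float64(280.7), np.float64(220.3)) [ 446.1 -104.7   12. ]
s (np.float64(269.2), np.float64(224.5)) [ 483.1 -108.2   12. ]
row [36.9, 51.9, 118.8] [-0.0, -0.001, 0.003] rows>= 4.0
```

View pics/w6.png

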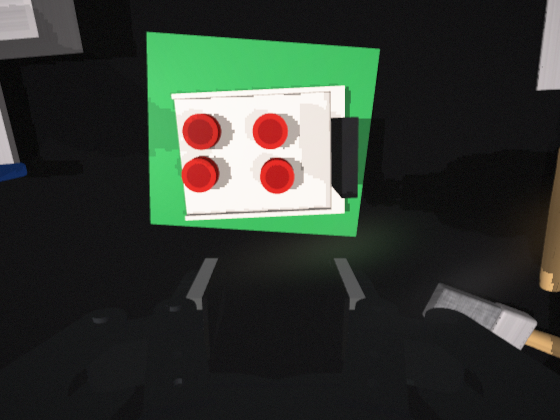

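View pics/t6.png

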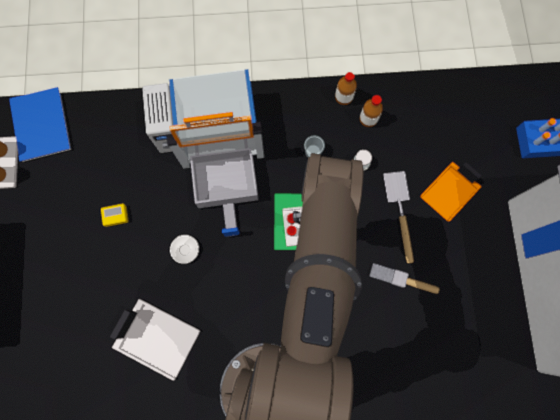

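All four caps are upright on the tray, the basket is drawn out around top (225,180), and the bench has no other loose caps.

Run:
```python
from h import *
T=cam("top");z=np.load("w6.npz");w=(z['K'],z['r'],z['t'])
q=np.array([plane(T,p,72) for p in((192,158),(253,152),(257,200),(197,207))]);print(q.round(),q.mean(0).round(1))
print('post',plane(T,(230,231),75))
for p in((331,117),(358,118),(358,197),(345,157),(331,186)): print('fin',plane(w,p,69).round(1))
f=cv2.imread("pics/w6.png")[:,:,::-1].copy();wh=mask(f,'white');m=np.zeros_like(wh);m[80:225,165:348]=wh[80:225,165:348]
m[:]=cv2.morphologyEx(m,cv2.MORPH_CLOSE,np.ones((45,45)))
c=max(cv2.findContours(m,cv2.RETR_EXTERNAL,cv2.CHAIN_APPROX_NONE)[0],key=cv2.contourArea)
print(cv2.minAreaRect(np.array([plane(w,p[0],14)[:2] for p in c],np.float32)))
cv2.imwrite("pics/t6b.png",cv2.resize(cv2.imread("pics/t6.png")[120:250,150:290],None,fx=4,fy=4,interpolation=cv2.INTER_CUBIC))
```

```text
[[671. 176.  72.]
 [677.  -4.  72.]
 [531.  -8.  72.]
 [522. 166.  72.]] [600.2  82.4  72. ]
post [444.60919139  73.64803213  75.        ]
fin [ 497.  -210.9   69. ]
fin [ 496.2 -230.5   69. ]
fin [ 437.6 -233.7   69. ]
fin [ 468.1 -222.4   69. ]
fin [ 446.2 -212.7   69. ]
((463.9483642578125, -157.7024688720703), (113.0338363647461, 148.47386169433594), 2.546710968017578)
```

View pics/t6b.png

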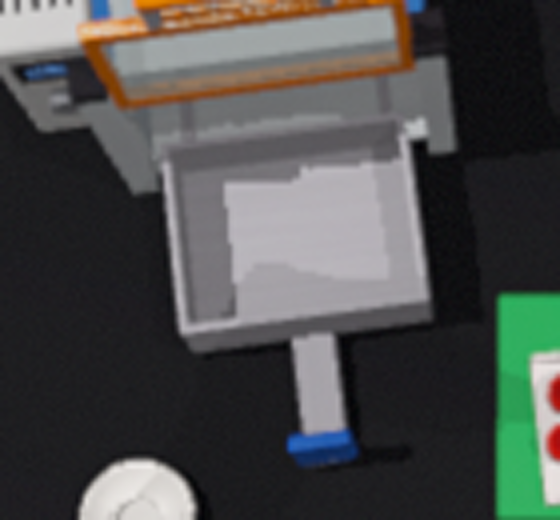

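Basket: outer edges about x 528–672, y −6 to 172, centre (600,82). The tray has crept to (464,−157), yaw 2.5°, still on the mat. I'll rehearse the tipping pose empty-handed.

```bash
cat >> h.py <<'E'
def tip(L,th,psi):
    """TCP go-row so that the tray lip's underside is at L with tilt th deg (lip down), tray yaw psi deg"""
    x=np.array([np.cos(np.radians(psi)),np.sin(np.radians(psi)),0]); v=-np.radians(th)*x
    Rt=R.from_rotvec(v)*R.from_euler('z',psi,degrees=True)
    p=np.array(L)+Rt.apply([0,-142,31]); print('th',th,p.round(1),end=' '); go(p,psi,v)
E
python3 - <<'E'
from h import *
tip((590,22,88),0,3.6)
tip((590,22,88),40,3.6)
E
```

```text
th 0 [ 598.9 -119.7  119. ] row [169.2, -43.0, 79.9] [-0.0, -0.001, -0.06] rows>= 5.0
th 40 [595.6 -66.7 203. ] row [166.0, -96.0, -4.1] [-0.698, 0.02, -0.058] rows>= 6.0
```

```bash
python3 -m jog '[[[166,-96,-44,-0.1,0,-0.06,0.5],[166,-96,-44,-0.2,0,-0.06,0.5],[166,-96,-44,-0.3,0,-0.06,0.5],[166,-96,-44,-0.5,0,-0.06,0.5],[166,-96,-44,-0.7,0,-0.06,0.5],[166,-96,-44,-0.7,0,-0.06,0.5],[166,-96,-44,-0.7,0,-0.06,0.5],[166,-96,-44,-0.7,0,-0.06,0.5]]]'
python3 - <<'E'
from h import *
o=bot.observe();print(o['joint_pos'].round(2))
tip((590,22,88),40,3.6)
E
```

```text
time: 24.75
position: [595.0, -62.2, 239.5]
tool_rot: [0.939, 0.036, -0.001, 0.343]
ft_force: [-0.9, 0.3, 0.1]
finger_gap: 42.8
grip_force: 0.0
[-0.34  0.49 -0.05  1.7   0.7   1.32 -2.19]
th 40 [595.6 -66.7 203. ] row [1.2, -20.0, 30.8] [0.002, 0.017, 0.02] rows>= 1.0
```

```bash
python3 -c "
from h import *
go((466.5,-225.5,120),2.5)"
```

```text
row [-136.0, 38.9, 193.6] [0.7, 0.017, 0.031] rows>= 6.0
```

```bash
python3 -m jog '[[[-136,39,194,0.7,0.017,0.03,0.5],[-136,39,194,0.7,0.017,0.03,0.5],[-136,39,194,0.7,0.017,0.03,0.5],[-136,39,194,0.7,0.017,0.03,0.5],[-136,39,194,0.7,0.017,0.03,0.5],[-136,39,194,0.7,0.017,0.03,0.5],[-136,39,194,0.7,0.017,0.03,0.5],[-136,39,194,0.7,0.017,0.03,0.5]]]'
python3 -m jog '[[[0,0,0,0,0,0,0.5],[0,0,0,0,0,0,0.5]]]'
python3 - <<'E'
from h import *
w=cam("wrist");f=bot.grab_frame("wrist");cv2.imwrite("pics/w7.png",f[:,:,::-1])
go((466.5,-225.5,34),2.5)
for b in blobs(f,'red',60): print('w',b,plane(w,b[0],25).round(1))
E
```

```text
time: 25.42
position: [460.4, -238.2, 121.0]
tool_rot: [1.0, 0.01, 0.002, -0.001]
ft_force: [-1.0, -0.1, 0.2]
finger_gap: 42.8
grip_force: 0.0
time: 25.58
position: [466.2, -230.3, 122.8]
tool_rot: [1.0, 0.017, 0.004, -0.0]
ft_force: [0.9, 0.3, 0.7]
finger_gap: 42.7
grip_force: 0.0
row [-1.0, -3.7, 88.9] [0.0, -0.007, -0.007] rows>= 3.0
w ((np.float64(93.2), np.float64(184.0)), 2070, (65, 161, 57, 47)) [ 486.9 -109.7   25. ]
w ((np.float64(179.9), np.float64(186.9)), 1800, (155, 164, 50, 47)) [ 487.  -167.2   25. ]
w ((np.float64(93.3), np.float64(235.9)), 1936, (66, 213, 55, 47)) [ 450.7 -106.6   25. ]
w ((np.float64(190.1), np.float64(241.1)), 1709, (167, 218, 47, 47)) [ 449.2 -173.1   25. ]
```

View pics/w7.png

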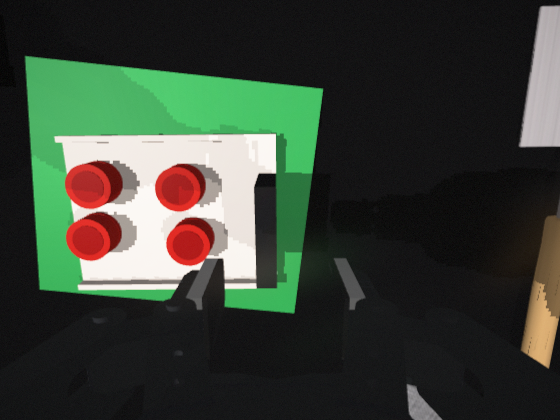

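Run:
```python
from h import *
w=cam("wrist");z=np.load("w6.npz");w6=(z['K'],z['r'],z['t'])
for p in((267,181),(267,284),(257,288),(277,288),(277,175)): print(plane(w,p,69).round(1))
print(tri(w,(277,175),w6,(358,118)),tri(w,(277,287),w6,(358,197)))
o=bot.observe()
print(o['position'])
```

```text
[ 500.8 -224.5   69. ]
[ 440.3 -226.5   69. ]
[ 437.5 -220.7   69. ]
[ 437.9 -232.4   69. ]
[ 504.3 -229.8   69. ]
(array([ 499.08814128, -231.95215535,   53.19238575]), np.float64(6.937845651640787)) (array([ 438.28420199, -232.94912647,   69.6069129 ]), np.float64(1.5839244625416629))
[ 466.96675319 -229.18862828  122.91883424]
```

```bash
python3 -m jog '[[[1,-4,30,0,0,0,0.5],[1,-4,60,0,0,0,0.5],[1,-4,80,0,0,0,0.5],[1,-4,88,0,0,0,0.5],[1,-4,89,0,0,0,0.5],[1,-4,89,0,0,0,0.5]]]'
python3 -m jog '[[[0,0,0,0,0,0,0],[0,0,0,0,0,0,0],[0,0,0,0,0,0,0],[0,0,0,0,0,0,0],[0,0,0,0,0,0,0],[0,0,0,0,0,0,0],[0,0,0,0,0,0,0],[0,0,0,0,0,0,0]]]' 90
```

```text
time: 26.13
position: [468.7, -224.6, 33.7]
tool_rot: [1.0, 0.019, 0.003, -0.0]
ft_force: [0.0, 0.5, 0.1]
finger_gap: 42.8
grip_force: 0.0
time: 26.8
position: [468.8, -225.3, 34.5]
tool_rot: [1.0, 0.019, 0.004, 0.0]
ft_force: [-1.9, 2.1, 7.3]
finger_gap: 11.2
grip_force: 88.3
```

```bash
python3 -m jog '[[[0,0,-4,0.0,0,0,0],[0,0,-10,0.02,0,0,0],[0,0,-18,0.04,0,0,0],[0,0,-28,0.06,0,0,0],[0,0,-38,0.08,0,0,0],[0,0,-48,0.1,0,0,0],[0,0,-58,0.1,0,0,0],[0,0,-68,0.1,0,0,0]]]'
python3 -m jog '[[[0,0,-10,0,0,0,0],[0,0,-22,0,0,0,0],[0,0,-36,0,0,0,0],[0,0,-50,0,0,0,0],[0,0,-64,0,0,0,0],[0,0,-76,0,0,0,0],[0,0,-84,0,0,0,0],[0,0,-86,0,0,0,0]]]'
python3 - <<'E'
from h import *
w=cam("wrist");f=bot.grab_frame("wrist");cv2.imwrite("pics/w8.png",f[:,:,::-1])
for b in blobs(f,'red',60): print(b)
tip((590,-20,150),-6,3.6)
tip((590,22,100),40,3.6)
E
```

```text
time: 27.47
position: [467.2, -226.1, 102.0]
tool_rot: [0.999, 0.018, 0.002, -0.05]
ft_force: [-0.2, -0.0, -3.4]
finger_gap: 11.0
grip_force: 87.8
time: 28.13
position: [468.0, -234.2, 188.4]
tool_rot: [0.999, 0.019, 0.003, -0.049]
ft_force: [-0.5, 0.3, -2.5]
finger_gap: 11.1
grip_force: 87.8
((np.float64(27.3), np.float64(219.7)), 3762, (0, 185, 64, 74))
((np.float64(145.1), np.float64(226.4)), 4475, (105, 190, 80, 74))
((np.float64(27.5), np.float64(293.1)), 3742, (0, 258, 64, 75))
((np.float64(162.6), np.float64(291.8)), 2428, (124, 267, 74, 54))
th -6 [ 599.1 -164.2  166. ] row [133.7, -62.5, 29.1] [0.006, -0.01, -0.025] rows>= 4.0
th 40 [595.6 -66.7 215. ] row [134.2, -164.4, -10.1] [-0.797, 0.001, -0.027] rows>= 7.0
```

```bash
python3 -m jog '[[[6,-3,-1,0,0,0,0],[20,-9,-2,0,0,-0.005,0],[40,-18,-4,0,0,-0.01,0],[62,-28,-6,0,0,-0.015,0],[84,-38,-8,0,0,-0.02,0],[106,-48,-8,0,0,-0.025,0],[124,-57,-8,0,0,-0.025,0],[134,-62,-8,0,0,-0.025,0]]]'
python3 -m jog '[[[0,0,0,0,0,0,0],[0,0,0,0,0,0,0]]]'
python3 - <<'E'
from h import *
f=bot.grab_frame("wrist")
for b in blobs(f,'red',60): print(b)
tip((590,5,125),12,3.6)
tip((590,22,105),25,3.6)
tip((590,28,96),42,3.6)
E
```

```text
time: 28.85
position: [601.7, -164.7, 200.9]
tool_rot: [0.998, 0.033, 0.003, -0.051]
ft_force: [0.1, 0.4, -2.4]
finger_gap: 11.1
grip_force: 87.8
time: 29.02
position: [598.9, -167.5, 200.7]
tool_rot: [0.998, 0.032, 0.002, -0.05]
ft_force: [0.4, -0.3, -3.7]
finger_gap: 10.9
grip_force: 87.8
((np.float64(27.3), np.float64(218.9)), 3757, (0, 184, 64, 74))
((np.float64(145.0), np.float64(225.6)), 4473, (105, 189, 80, 75))
((np.float64(27.5), np.float64(292.4)), 3740, (0, 257, 64, 75))
((np.float64(162.5), np.float64(291.6)), 2449, (124, 267, 74, 54))
th 12 [ 598.3 -127.2  184.8] row [2.6, -39.4, 20.0] [-0.309, -0.006, -0.001] rows>= 3.0
th 25 [597.3 -93.4 193.1] row [3.7, -73.9, 15.2] [-0.536, -0.006, -0.002] rows>= 5.0
th 42 [595.3 -56.6 214.1] row [4.1, -112.6, -2.0] [-0.833, -0.006, -0.003] rows>= 7.0
```

```bash
python3 -m jog '[[[1,-5,2,0,0,0,0],[2,-15,8,0,0,0,0],[3,-27,14,-0.03,0,0,0],[3,-38,20,-0.08,0,0,0],[3,-46,22,-0.14,0,0,0],[3,-54,22,-0.2,0,0,0],[3,-60,20,-0.28,0,0,0],[3,-66,18,-0.36,0,0,0]]]'
python3 -c "
from h import *
tip((590,26,100),25,3.6)
tip((590,28,96),42,3.6)"
```

```text
time: 29.73
position: [597.3, -100.2, 190.6]
tool_rot: [0.991, 0.03, 0.009, 0.131]
ft_force: [-0.5, -0.7, -3.5]
finger_gap: 10.8
grip_force: 87.9
th 25 [597.3 -89.4 188.1] row [0.6, -11.1, -0.4] [-0.174, -0.008, -0.005] rows>= 2.0
th 42 [595.3 -56.6 214.1] row [0.9, -36.0, -34.0] [-0.47, -0.008, -0.006] rows>= 4.0
```

```bash
python3 -m jog '[[[0,-6,-1,-0.07,0,0,0],[0,-11,-1,-0.15,0,0,0],[0,-17,-7,-0.24,0,0,0],[0,-24,-16,-0.32,0,0,0],[0,-30,-25,-0.4,0,0,0],[0,-36,-34,-0.47,0,0,0],[0,-36,-34,-0.47,0,0,0],[0,-36,-34,-0.47,0,0,0]]]'
python3 -m jog '[[[0,0,0,0,0,0,0],[0,0,0,0,0,0,0],[0,0,0,0,0,0,0],[0,0,0,0,0,0,0]]]'
python3 - <<'E'
from h import *
f=bot.grab_frame("wrist");cv2.imwrite("pics/w9.png",f[:,:,::-1])
for b in blobs(f,'red',60): print('w',b)
t=bot.grab_frame("top");cv2.imwrite("pics/t9.png",t[:,:,::-1]);S=cam("top")
for b in blobs(t,'red',20): print('t',b[0],plane(S,b[0],30).round(1))
t=bot.grab_frame("scene");S=cam("scene");cv2.imwrite("pics/s9.png",t[:,:,::-1])
for b in blobs(t,'red',20): print('s',b[0],b[1],plane(S,b[0],30).round(1))
E
```

```text
time: 30.4
position: [594.6, -54.7, 212.8]
tool_rot: [0.934, 0.03, 0.015, 0.356]
ft_force: [-0.5, -1.1, -2.6]
finger_gap: 10.9
grip_force: 88.1
time: 30.73
position: [594.8, -58.6, 214.2]
tool_rot: [0.934, 0.026, 0.015, 0.356]
ft_force: [0.5, -0.5, -2.4]
finger_gap: 10.9
grip_force: 88.3
w ((np.float64(454.7), np.float64(9.3)), 493, (442, 0, 27, 22))
t (np.float64(349.2), np.float64(76.7)) [ 921.8 -318.9   30. ]
t (np.float64(376.2), np.float64(99.6)) [ 838.3 -395.2   30. ]
t (np.float64(223.4), np.float64(185.6)) [592.7  91.6  30. ]
t (np.float64(233.5), np.float64(192.6)) [568.9  62.4  30. ]
s (np.float64(127.9), np.float64(179.3)) 105 [ 785.3 -484.    30. ]
s (np.float64(106.6), np.float64(206.4)) 117 [ 875.1 -405.2   30. ]
s (np.float64(270.3), np.float64(287.2)) 474 [587.5  85.2  30. ]
```

View pics/w9.png

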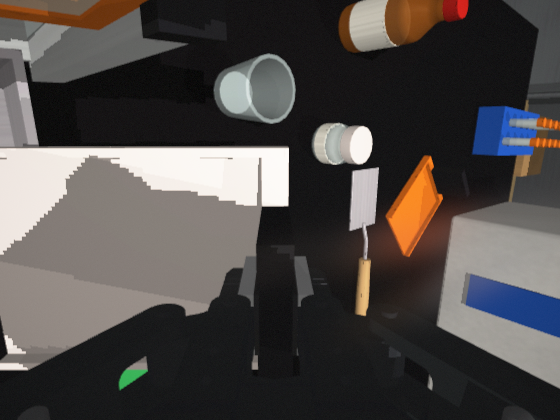

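The tray floor seen here is bare. Checking the basket in the scene view.

Run:
```python
import cv2
f=cv2.imread("pics/s9.png");cv2.imwrite("pics/s9c.png",cv2.resize(f[225:345,200:330],None,fx=5,fy=5,interpolation=cv2.INTER_CUBIC))
```

```text
(no output)
```

View pics/s9c.png

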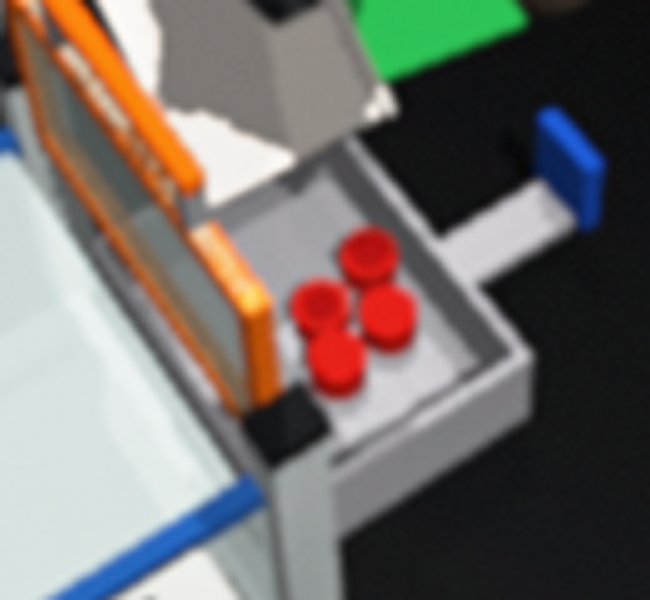

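All four caps lie in the basket and the tray is empty. Take the tray back level to the mat.

```bash
python3 -m jog '[[[0,30,-20,0.1,0,0,0],[0,60,-20,0.22,0,0,0],[0,90,-10,0.34,0,0,0],[0,110,10,0.46,0,0,0],[0,125,25,0.58,0,0,0],[0,125,25,0.7,0,0,0],[0,125,25,0.73,0,0,0],[0,125,25,0.73,0,0,0]]]'
python3 -c "
from h import *
go((470,-222,150),2)"
```

```text
time: 31.55
position: [600.1, -172.4, 278.6]
tool_rot: [1.0, 0.027, 0.004, -0.0]
ft_force: [0.2, -0.2, -1.7]
finger_gap: 10.8
grip_force: 88.7
row [-133.5, 42.5, 127.6] [0.0, -0.008, 0.019] rows>= 5.0
```

```bash
python3 -m jog '[[[-30,10,30,0,0,0.02,0],[-60,20,60,0,0,0.02,0],[-90,30,90,0,0,0.02,0],[-115,38,115,0,0,0.02,0],[-133,43,135,0,0,0.02,0],[-133,43,150,0,0,0.02,0],[-133,43,160,0,0,0.02,0],[-133,43,160,0,0,0.02,0]]]'
python3 -m jog '[[[0,0,0,0,0,0,0],[0,0,0,0,0,0,0]]]'
python3 -c "
from h import *
go((470,-222,35),2)"
```

```text
time: 32.22
position: [472.0, -216.2, 116.0]
tool_rot: [1.0, 0.022, 0.003, -0.001]
ft_force: [-0.5, 1.0, -2.0]
finger_gap: 11.0
grip_force: 88.6
time: 32.38
position: [474.0, -217.3, 118.5]
tool_rot: [1.0, 0.022, 0.005, 0.0]
ft_force: [0.1, 0.4, -1.4]
finger_gap: 10.6
grip_force: 88.6
row [-5.0, 4.5, 83.5] [0.0, -0.01, 0.009] rows>= 3.0
```

```bash
python3 -m jog '[[[-3,4,25,0,0,0,0],[-3,4,48,0,0,0,0],[-3,4,66,0,0,0,0],[-3,4,76,0,0,0,0],[-3,4,80,0,0,0,0],[-3,4,83,0,0,0,0],[-3,4,84,0,0,0,0],[-3,4,84,0,0,0,0]]]'
python3 -m jog '[[[0,0,0,0,0,0,0.4],[0,0,0,0,0,0,0.4],[0,0,0,0,0,0,0.4],[0,0,0,0,0,0,0.4],[0,0,0,0,0,0,0.4],[0,0,-30,0,0,0,0.4],[0,0,-70,0,0,0,0.4],[0,0,-120,0,0,0,0.4]]]'
python3 - <<'E'
from h import *
w=cam("wrist");f=bot.grab_frame("wrist");cv2.imwrite("pics/w10.png",f[:,:,::-1])
# basket post: travel at z 175 above, yaw 93.6
go((450,75,175),93.6)
E
```

```text
time: 33.05
position: [471.2, -222.2, 34.7]
tool_rot: [1.0, 0.021, 0.005, 0.0]
ft_force: [0.1, 0.1, -1.7]
finger_gap: 10.8
grip_force: 88.8
time: 33.72
position: [468.2, -221.7, 145.6]
tool_rot: [1.0, 0.021, 0.003, -0.001]
ft_force: [0.6, -1.0, 0.3]
finger_gap: 34.4
grip_force: 0.0
row [-9.6, -298.9, -22.0] [0.015, -0.01, -1.592] rows>= 13.0
```

View pics/w10.png

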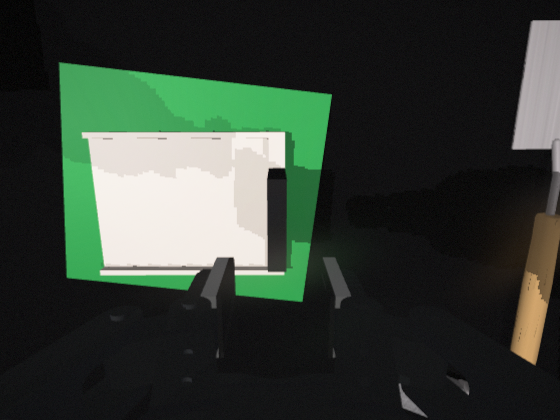

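The tray stands on the mat inside the green border, clear of the fingers. Next is the basket.

```bash
python3 -m jog '[[[-10,-150,-40,0,0,-0.8,0.5],[-10,-150,-40,0,0,-0.8,0.5],[-10,-150,-40,0,0,-0.8,0.5],[-10,-150,-40,0,0,-0.8,0.5],[-10,-150,-40,0,0,-0.8,0.5],[-10,-150,-40,0,0,-0.8,0.5],[-10,-150,-40,0,0,-0.8,0.5],[-10,-150,-40,0,0,-0.8,0.5]]]'
python3 -c "
from h import *
go((450,75,165),93.6)"
```

```text
time: 34.43
position: [452.7, -72.6, 185.3]
tool_rot: [0.912, 0.41, 0.004, 0.001]
ft_force: [0.3, 0.5, -0.1]
finger_gap: 42.4
grip_force: 0.0
row [108.5, -100.2, 20.3] [0.008, -0.003, -0.789] rows>= 7.0
```

```bash
python3 -m jog '[[[108,-100,20,0,0,-0.79,0.5],[108,-100,20,0,0,-0.79,0.5],[108,-100,20,0,0,-0.79,0.5],[108,-100,20,0,0,-0.79,0.5],[108,-100,20,0,0,-0.79,0.5],[108,-100,20,0,0,-0.79,0.5],[108,-100,20,0,0,-0.79,0.5],[108,-100,20,0,0,-0.79,0.5]]]'
python3 -m jog '[[[0,0,0,0,0,0,0.5],[0,0,0,0,0,0,0.5]]]'
python3 - <<'E'
from h import *
w=cam("wrist");f=bot.grab_frame("wrist")
for b in blobs(f,'blue',60)+blobs(f,'red',60): print('w',b,plane(w,b[0],75).round(1))
go((450,75,48),93.6)
E
```

```text
time: 35.1
position: [450.2, 74.4, 165.0]
tool_rot: [0.685, 0.728, 0.003, 0.003]
ft_force: [-0.4, -0.4, -0.3]
finger_gap: 42.8
grip_force: 0.0
time: 35.27
position: [450.3, 74.2, 165.2]
tool_rot: [0.686, 0.727, 0.003, 0.003]
ft_force: [0.5, -0.4, 0.7]
finger_gap: 42.6
grip_force: 0.0
w ((np.float64(272.9), np.float64(211.6)), 1334, (264, 173, 19, 77)) [451.2  78.4  75. ]
w ((np.float64(462.6), np.float64(187.6)), 3914, (421, 156, 85, 74)) [572.7 101.2  75. ]
w ((np.float64(426.6), np.float64(227.8)), 433, (417, 210, 21, 39)) [553.9  73.   75. ]
row [0.8, -1.2, 117.2] [0.008, 0.0, -0.004] rows>= 3.0
```

```bash
python3 -m jog '[[[1,0,40,0,0,0,0.5],[1,0,80,0,0,0,0.5],[1,0,105,0,0,0,0.5],[1,0,115,0,0,0,0.5],[1,0,115,0,0,0,0.5]]]'
python3 -m jog '[[[0,0,0,0,0,0,0],[0,0,0,0,0,0,0],[0,0,0,0,0,0,0],[0,0,0,0,0,0,0],[0,0,0,0,0,0,0],[0,0,0,0,0,0,0]]]' 60
python3 -m jog '[[[0,10,0,0,0,0,0],[0,28,0,0,0,0,0],[0,46,0,0,0,0,0],[0,64,0,0,0,0,0],[0,82,0,0,0,0,0],[0,100,0,0,0,0,0],[0,118,0,0,0,0,0],[0,132,0,0,0,0,0]]]'
python3 -m jog '[[[0,10,0,0,0,0,0],[0,18,0,0,0,0,0],[0,24,0,0,0,0,0],[0,27,0,0,0,0,0],[0,29,0,0,0,0,0],[0,29,0,0,0,0,0]]]'
```

```text
time: 35.73
position: [449.7, 75.2, 48.5]
tool_rot: [0.685, 0.728, 0.001, 0.002]
ft_force: [0.3, -0.7, 0.8]
finger_gap: 42.6
grip_force: 0.0
time: 36.23
position: [452.2, 75.8, 51.9]
tool_rot: [0.685, 0.729, 0.004, 0.004]
ft_force: [-2.5, 0.7, 7.7]
finger_gap: 10.9
grip_force: 59.2
time: 36.9
position: [582.9, 85.4, 52.0]
tool_rot: [0.685, 0.729, 0.003, 0.002]
ft_force: [-4.4, 5.6, -1.8]
finger_gap: 11.0
grip_force: 59.3
time: 37.4
position: [609.6, 87.4, 52.0]
tool_rot: [0.684, 0.729, 0.002, 0.001]
ft_force: [-7.9, 5.1, 0.0]
finger_gap: 10.7
grip_force: 59.6
```

```bash
python3 -m jog '[[[0,2,0,0,0,0,0],[0,4,0,0,0,0,0],[0,4,0,0,0,0,0]]]'
```

```text
time: 37.65
position: [609.6, 87.3, 52.0]
tool_rot: [0.684, 0.729, -0.001, -0.001]
ft_force: [-22.9, 3.3, 14.5]
finger_gap: 11.0
grip_force: 61.6
```

Hard stop, so the basket is home. Now the sash.

```bash
python3 -m jog '[[[0,-4,0,0,0,0,0.5],[0,-4,0,0,0,0,0.5],[0,-4,0,0,0,0,0.5],[0,-4,0,0,0,0,0.5],[0,-4,-40,0,0,0,0.5],[0,-4,-120,0,0,0,0.5],[0,-4,-120,0,0,0,0.5],[0,-4,-120,0,0,0,0.5]]]'
python3 -m jog '[[[0,0,-40,0,0,0,0.5],[0,0,-80,0,0,0,0.5],[0,0,-120,0,0,0,0.5],[0,0,-160,0,0,0,0.5],[0,0,-195,0,0,0,0.5],[0,0,-195,0,0,0,0.5],[0,0,-195,0,0,0,0.5]]]'
python3 - <<'E'
from h import *
t=bot.grab_frame("top");cv2.imwrite("pics/t11.png",t[:,:,::-1]);S=cam("top")
for b in blobs(t,'red',20)+blobs(t,'blue',60): print('t',b[0],b[1])
go((690,89,296),93.6)
E
```

```text
time: 38.32
position: [615.4, 86.8, 180.2]
tool_rot: [0.685, 0.728, 0.008, 0.006]
ft_force: [1.1, 0.3, 0.2]
finger_gap: 42.7
grip_force: 0.0
time: 38.9
position: [610.5, 85.5, 369.5]
tool_rot: [0.685, 0.728, 0.005, 0.004]
ft_force: [-0.5, 0.3, -1.1]
finger_gap: 42.7
grip_force: 0.0
t (np.float64(349.2), np.float64(76.7)) 69
t (np.float64(376.2), np.float64(99.7)) 90
t (np.float64(250.9), np.float64(98.9)) 196
t (np.float64(38.3), np.float64(123.6)) 3192
t (np.float64(536.2), np.float64(139.4)) 1207
t (np.float64(541.8), np.float64(239.8)) 956
row [-0.9, 79.6, 72.1] [0.01, -0.0, -0.002] rows>= 3.0
```

```bash
python3 -m jog '[[[0,40,0,0,0,0,0.5],[0,79,0,0,0,0,0.5],[0,79,0,0,0,0,0.5],[0,79,0,0,0,0,0.5],[0,79,40,0,0,0,0.5],[0,79,72,0,0,0,0.5],[0,79,72,0,0,0,0.5],[0,79,72,0,0,0,0.5]]]'
python3 -m jog '[[[0,0,0,0,0,0,0],[0,0,0,0,0,0,0],[0,0,0,0,0,0,0],[0,0,0,0,0,0,0],[0,0,0,0,0,0,0],[0,0,0,0,0,0,0]]]' 60
python3 -m jog '[[[0,0,10,0,0,0,0],[0,0,25,0,0,0,0],[0,0,40,0,0,0,0],[0,0,55,0,0,0,0],[0,0,70,0,0,0,0],[0,0,85,0,0,0,0],[0,0,100,0,0,0,0],[0,0,108,0,0,0,0]]]'
```

```text
time: 39.62
position: [687.1, 89.4, 294.0]
tool_rot: [0.685, 0.728, 0.001, 0.002]
ft_force: [0.2, -0.6, 0.9]
finger_gap: 42.7
grip_force: 0.0
time: 40.12
position: [689.4, 90.4, 296.4]
tool_rot: [0.685, 0.728, 0.004, 0.003]
ft_force: [3.5, 0.8, 3.5]
finger_gap: 10.3
grip_force: 62.0
time: 40.78
position: [689.5, 90.4, 186.0]
tool_rot: [0.685, 0.729, 0.003, 0.003]
ft_force: [-0.5, 1.0, 4.5]
finger_gap: 10.4
grip_force: 62.2
```

```bash
python3 -m jog '[[[0,0,4,0,0,0,0],[0,0,8,0,0,0,0],[0,0,10,0,0,0,0],[0,0,12,0,0,0,0],[0,0,12,0,0,0,0]]]'
```

```text
time: 41.2
position: [689.6, 90.4, 178.0]
tool_rot: [0.685, 0.728, 0.003, 0.003]
ft_force: [-8.2, -1.4, 17.8]
finger_gap: 10.2
grip_force: 64.1
```

```bash
python3 -m jog '[[[0,0,-3,0,0,0,0.5],[0,0,-3,0,0,0,0.5],[0,0,-3,0,0,0,0.5],[0,0,-3,0,0,0,0.5],[0,0,-3,0,0,0,0.5],[0,0,-43,0,0,0,0.5],[0,0,-80,0,0,0,0.5],[0,0,-120,0,0,0,0.5]]]'
python3 -m jog '[[[0,-40,-20,0,0,0,0.5],[0,-80,-20,0,0,0,0.5],[0,-120,-20,0,0,0,0.5],[0,-160,-20,0,0,0,0.5],[0,-200,-20,0,0,0,0.5],[0,-200,-20,0,0,0,0.5],[0,-200,-20,0,0,0,0.5]]]'
python3 - <<'E'
from h import *
print(bot.observe()['position'].round(1))
w=cam("wrist");z=np.array([[0]])
t=bot.grab_frame("top");f=bot.grab_frame("scene")
for b in blobs(f,'orange',40,(190,230,270,320))+blobs(f,'blue',60,(230,250,300,330)): print('s',b)
a=cv2.resize(f[170:370,110:330],(440,400));b=cv2.resize(t[60:260,140:360],(400,364));b=cv2.copyMakeBorder(b,0,36,0,0,cv2.BORDER_CONSTANT)
cv2.imwrite("pics/end.png",np.hstack([cv2.resize(a,(400,400)),b])[:,:,::-1])
E
```

```text
time: 41.87
position: [688.0, 89.7, 295.3]
tool_rot: [0.685, 0.728, 0.002, 0.002]
ft_force: [0.5, 0.1, 0.5]
finger_gap: 42.5
grip_force: 0.0
time: 42.45
position: [487.0, 77.4, 313.9]
tool_rot: [0.685, 0.728, 0.002, 0.003]
ft_force: [0.4, -0.0, 0.6]
finger_gap: 42.3
grip_force: 0.0
[487.   77.4 313.9]
s ((np.float64(211.0), np.float64(257.3)), 58, (208, 250, 9, 18))
s ((np.float64(230.2), np.float64(273.6)), 352, (214, 252, 33, 43))
s ((np.float64(262.9), np.float64(287.4)), 221, (255, 276, 16, 26))
```

View pics/end.png

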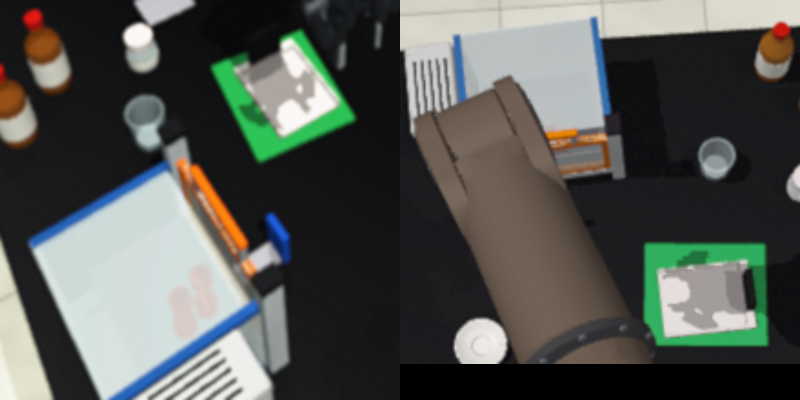

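The end view shows the sash shut, with the bar and post at their starting pixels. The four caps are visible through the roof at (190,300), and the tray is level on its mat. Handing in.

```bash
python3 -c "
from bench import bot
print(bot.hand_in())"
```

```text
the job is handed in; nothing more can be done
None
```

I handed the job in at about 42.5 s: all four caps present are in the basket, the basket is home, the sash is shut and the tray is level on its mat; no verdict came back.

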